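# Put the parts boxes away in the indexed carousel and lock it

## Robot

A 6-joint arm with a two-finger parallel gripper is mounted at the origin on the work surface. World frame = base frame: x ahead of the robot, y to its left, z up, the work surface at z = 0. Lengths are in m, angles in rad, forces in N, time in s.
With the tool pointing down it reaches from about 0.3 to 0.75 m from the base axis. Payload 8.5 kg.
Tool frame: the origin (TCP) lies at the very end of the fingers, on their centre line; the grasp point (between the pads) lies env.hold_point_z behind it (env.hold_point_z is the distance from the TCP to the grasp point, in m); z points along the fingers, y is the direction in which the jaws open and shut (so a half turn about z gives the same grasp; the last joint's range is limited). The gripper opens to 88 mm and grips with 3 to 60 N. Pads are 18 mm wide; open, the fingers measure 123 mm over their backs; the gripper's body (75 mm by 187 mm) begins 45 mm behind the grasp point.
Start: joints at [0.929, 0.381, 1.297, -0, 1.464, -0.215], TCP at [0.228, 0.501, 0.239] pointing down, gripper open.
Joint ranges: [-3.11, 3.11], [-0.89, 2.33], [0.22, 2.48], [-1.42, 4.56], [0.17, 2.85], [-2.88, 2.88]. Speed limits (rad/s): [2.39, 2.39, 3.14, 3.14, 3.14, 3.14].

## Interface

Orientations are given as a rotation vector (axis times angle).
In Python, from plant import env, viewer gives the robot as it stands.
- The arm moves only by the shell command python3 -m creep 'ROWS' [OPENING] [FORCE]. ROWS is JSON, a list of rows, each an object of numbers: "tx", "ty", "tz": the shift along the tool's x, y, z in cm; "rx", "ry", "rz": the turn, a rotation vector about the tool's x, y, z in rad. A call has exactly 10 rows; each row is the pose to reach, as a shift and turn from the pose commanded when the call began, along the tool's axes at that moment; what a row does not reach only later rows make up. A row lasts 1/10 s, in which the tool goes at most 50 mm and 8.59 degrees, less where a joint would pass 70% of its speed; a pose out of reach is approached as far as the arm can. A call with a gripper value outside its range is refused whole. OPENING is the opening in per cent of the stroke, from 0 (shut) to 100 (fully open), set as the call begins (- or left out, the last holds). The fingers move at their own pace and stop on an object; FORCE is the grip in N (left out, the last holds). Time passes only in rows, so rows that repeat a pose let the fingers close, or fill a call up. It gives the time, the measured TCP pose, the force and the opening at its end, in the units of the state.
- env.sense(): the state, without advancing time (a new reading comes with each control period).
- viewer.get_image(name): name is "scene" or "top"; returns a dict with "color" (420x560x3 uint8, red, green, blue), "intrinsics" (3x3 intrinsics, pixels), "dist_coeffs" ([k1, k2, p1, p2, k3] as OpenCV has them; the pictures are not rectified), "R" (3x3) and "t" (3): a world point X has camera coordinates R X + t. Camera axes: x right, y down, z forward; pixel columns grow to the right and rows downward; lengths in m; the calibration is good to about 2 mm. A picture is of the moment at which its call begins. There is no depth.
- env.job_done(): hands the job in, once; it reports no verdict.
The state is a dict: "t": time; "joint_pos": joint angles; "joint_vel": joint speeds; "tau": joint torques, N m; "tcp_pos": TCP position; "ee_rot": TCP orientation; "force": force on the tool from outside, world axes, zero at the start; "wrist_torque": the same for the moment, N m; "width": finger opening in m.
Only numpy, scipy, OpenCV 4.12 (cv2) and the standard library are available. Lean on these libraries where they do the work, as an engineer would, in place of code of your own. Each camera call takes 0.05 s, during which the arm holds its last target.

## Task

Put the parts boxes that are on the bench (not all colours are always there) away in the carousel, in the order of their dots: for each, turn the carousel click by click until the bay of its colour is at the loading place in front of the orange-tipped post, then stand the box upright in that bay. Then click the carousel on to its closed position, with the white stripe at the post, knock the sprung orange locking pin fully down with the mallet so that it springs back, and lay the mallet back on its rest as it lay before. Do not push the pin with the gripper, and leave the jar, the tape roll and the offcut alone.

Things in the scene. Friction and masses are not known exactly. Their poses are not given: they have to be found in the camera images.
- gate (a point): Centre of the carousel's loading place, at bay floor height (62 mm above the bench). The bay before the white post with orange cone (88 mm outward of this point, on the robot's side, top 82 mm above the bench) is at the loading place. The carousel axis is 120 mm from here along this point's +x axis. The fixed grey stand's position and yaw vary.
- turret_knob (a point): Middle of the black bar knob on the carousel's axis, 151 mm above the bench. Bar 64 mm long (x axis, white line on top), 20 mm wide, 46 mm tall; it turns with the carousel, a grey disc of 370 mm diameter, top 62 mm above the bench. Pinch the bar across its width from above and turn it about the vertical.
- turret (a joint): Carousel angle in rad, growing counter-clockwise seen from above; end stops -0.06 and 5.296. Detents: 0 = plain sector at the loading place, 1.047 = bay 1, 2.094 = bay 2, 3.142 = bay 3, 4.189 = bay 4, 5.236 = closed (white stripe). Within about 0.4 rad of a detent it draws itself in; turning over takes about 0.35 Nm. At the start it may, rarely, hang between two.
- pin_top (a point): Top centre of the sprung locking pin's orange cap (32 mm diameter) on a grey post 225 mm from the carousel axis, to the right of the loading place; 105 mm above the bench when up. The pin moves straight down.
- pin (a joint): How far the locking pin is pushed down, 0 (up) to 0.016 m (fully down). The spring takes 3.5 N to start and about 9 N at the bottom, and brings the pin back up.
- mallet_grip (a point): Point to grip the wooden mallet (0.3 kg): on the handle's centre line, 55 mm from the head's centre. x runs along the handle to the head, z up as it lies. Handle 24 mm wide (y), 28 mm tall, reaching 123 mm from here away from the head; head a block 56 (x) by 46 (y) by 76 mm (z), its striking face underneath, 38 mm below this point.
- mallet_face (a point): Centre of the mallet's striking face, the flat underside of the head (56 by 46 mm) as it lies; 55 mm along +x and 38 mm below the grip point. Same axes as the mallet.
- mallet_home (a point): Where the mallet's grip point belongs when it lies on its rest: 48 mm above the bench, the mallet's x axis along this point's x. The rest is a plywood slab 260 by 85 by 10 mm on which the head stands, with a dark block 60 mm wide under the handle, 95 mm behind this point.
- blue_box_mid (a point): Centre of the blue parts box (1 black dot on its lid): a closed rigid box 70 mm long (x), 44 mm wide (y), 60 mm tall (z), 0.12 kg, standing upright. May be absent. Its place is bay 1.
- bay1 (a point): Centre of the floor of bay 1 on the carousel (blue, 1 white dot at the rim), 120 mm from its axis, 62 mm above the bench. The pocket is 80 mm long radially and 54 mm wide inside, lip 15 mm high and 4 mm thick: a box stands in it with its long side radial, either way round. The axes are the carousel's, not the pocket's.
- green_box_mid (a point): Centre of the green parts box (2 black dots on its lid): a closed rigid box 70 mm long (x), 44 mm wide (y), 60 mm tall (z), 0.12 kg, standing upright. May be absent. Its place is bay 2.
- bay2 (a point): Centre of the floor of bay 2 on the carousel (green, 2 white dots at the rim), 120 mm from its axis, 62 mm above the bench. The pocket is 80 mm long radially and 54 mm wide inside, lip 15 mm high and 4 mm thick: a box stands in it with its long side radial, either way round. The axes are the carousel's, not the pocket's.
- yellow_box_mid (a point): Centre of the yellow parts box (3 black dots on its lid): a closed rigid box 70 mm long (x), 44 mm wide (y), 60 mm tall (z), 0.12 kg, standing upright. May be absent. Its place is bay 3.
- bay3 (a point): Centre of the floor of bay 3 on the carousel (yellow, 3 white dots at the rim), 120 mm from its axis, 62 mm above the bench. The pocket is 80 mm long radially and 54 mm wide inside, lip 15 mm high and 4 mm thick: a box stands in it with its long side radial, either way round. The axes are the carousel's, not the pocket's.
- red_box_mid (a point): Centre of the red parts box (4 black dots on its lid): a closed rigid box 70 mm long (x), 44 mm wide (y), 60 mm tall (z), 0.12 kg, standing upright. May be absent. Its place is bay 4.
- bay4 (a point): Centre of the floor of bay 4 on the carousel (red, 4 white dots at the rim), 120 mm from its axis, 62 mm above the bench. The pocket is 80 mm long radially and 54 mm wide inside, lip 15 mm high and 4 mm thick: a box stands in it with its long side radial, either way round. The axes are the carousel's, not the pocket's.
- paint_jar: Bystander: green glass jar, 60 mm diameter, 75 mm tall. Origin at the centre of its underside. Not to be disturbed.
- tape_roll: Bystander: cardboard-brown tape roll lying flat, 90 mm diameter, 25 mm tall. Origin at the centre of its underside. Not to be disturbed.
- offcut: Bystander: wooden offcut 160 by 50 by 30 mm. Origin at the centre of its underside. Not to be disturbed.

How it is judged:
By the outcome, as a careful person would: the job done as asked, in the order asked, and still so for the second after the job is handed in, with the robot touching nothing.
Of blue_box, green_box, yellow_box, red_box only 2 to 4 are there at a start; the rules pass over those that are not, and their reading is None.
At some moment in a run one of blue_box, green_box, yellow_box, red_box may be knocked a few centimetres aside while the robot is not near it.
It also fails if it takes over 210 s, if anything falls off the work surface, if the arm or the gripper's body presses on something with over 40 N, if the wrist force passes 120 N, or if a joint passes its speed limit or range.

## Working session

There is one attempt and no reset: what is moved stays moved. The work goes in short steps, Python scripts to look and compute and a shell command to move; the robot and the scene stay as the last step left them, time stands still between calls to the robot, and variables do not carry over. Pictures are saved under pics/ and viewed, and the job is handed in when it is done.

```bash
ls; mkdir -p pics; cat > h.py <<'E'
from plant import env, viewer
import numpy as np, cv2
def snap(tag):
    d={}
    for n in("scene","top"):
        im=viewer.get_image(n); d[n]=im
        cv2.imwrite(f"pics/{tag}_{n}.png",im["color"][...,::-1])
    return d
def ray(im,u,v):
    p=cv2.undistortPoints(np.array([[[u,v]]],float),np.array(im["intrinsics"]),np.array(im["dist_coeffs"]))[0,0]
    R=np.array(im["R"]);t=np.array(im["t"])
    return -R.T@t, R.T@np.array([p[0],p[1],1.])
def onz(im,u,v,z):
    c,d=ray(im,u,v); return c+d*(z-c[2])/d[2]
def proj(im,X):
    R=np.array(im["R"]);r,_=cv2.Rodrigues(R)
    return cv2.projectPoints(np.array(X,float).reshape(-1,1,3),r,np.array(im["t"],float),np.array(im["intrinsics"]),np.array(im["dist_coeffs"]))[0][:,0]
E
python3 - <<'E'
from h import *
d=snap("a")
print(env.sense(), env.hold_point_z)
for n in d:
    im=d[n];print(n,-np.array(im["R"]).T@np.array(im["t"]),np.array(im["intrinsics"])[0,0])
E
```

```text
pics
{'t': 0.1, 'joint_pos': array([ 9.28690649e-01,  3.81128049e-01,  1.29816983e+00, -6.78430245e-05,
        1.46360470e+00, -2.15262935e-01]), 'joint_vel': array([ 0.00021005, -0.00214871, -0.00199286, -0.00055689,  0.00110808,
        0.00118483]), 'tau': array([ 3.92786416e-03, -4.38648570e+01, -2.24913096e+01,  7.14676548e-02,
        3.41436442e-02, -5.41228553e-05]), 'tcp_pos': array([0.22753921, 0.50043964, 0.23820493]), 'ee_rot': array([-6.65290988e-01, -3.06984578e+00,  1.91518207e-03]), 'force': array([-0.31741503, -0.86008457,  1.01397668]), 'wrist_torque': array([-0.05335221, -0.0389963 , -0.04055862]), 'width': 0.08822886405742848} 0.0187
scene [1.17659446 0.56563796 0.91721166] 516.3151083019283
top [ 0.38567067 -0.02278485  1.4062187 ] 498.99290838192604
```

View pics/a_scene.png

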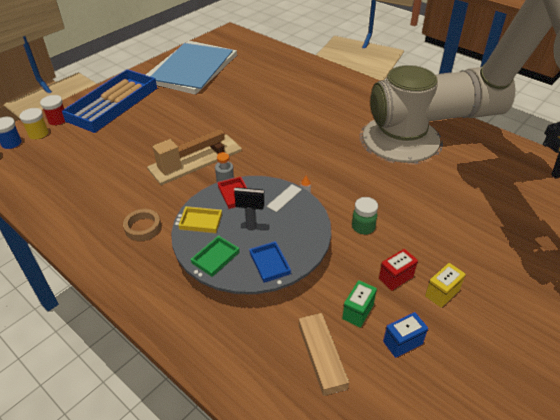

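View pics/a_top.png

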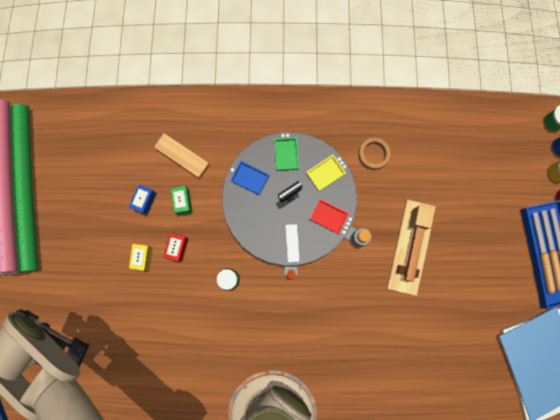

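```bash
python3 - <<'E'
import cv2,numpy as np
t=cv2.imread("pics/a_top.png");s=cv2.imread("pics/a_scene.png")
a=cv2.resize(t[170:290,110:260],None,fx=4,fy=4,interpolation=cv2.INTER_CUBIC)
cv2.imwrite("pics/za.png",a)
cv2.imwrite("pics/zb.png",cv2.resize(t[120:300,210:445],None,fx=3.3,fy=3.3,interpolation=cv2.INTER_CUBIC))
cv2.imwrite("pics/zc.png",cv2.resize(s[240:360,330:480],None,fx=4,fy=4,interpolation=cv2.INTER_CUBIC))
cv2.imwrite("pics/zd.png",cv2.resize(s[130:300,120:340],None,fx=3.5,fy=3.5,interpolation=cv2.INTER_CUBIC))
E
```

```text
(no output)
```

View pics/za.png

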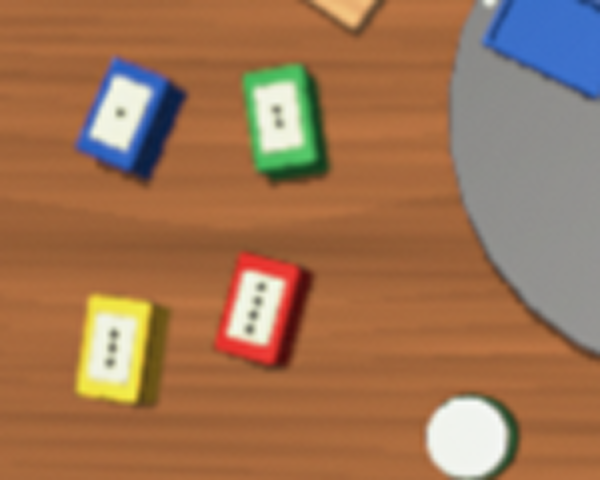

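View pics/zb.png

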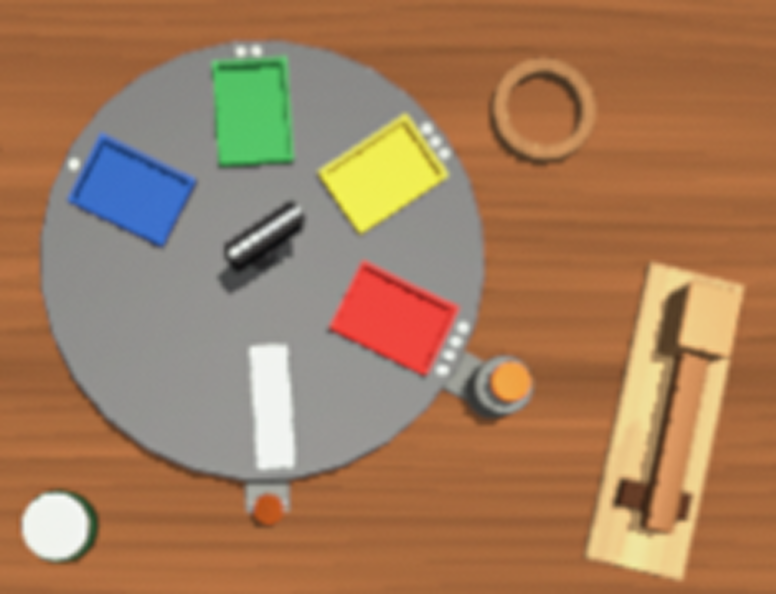

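View pics/zc.png

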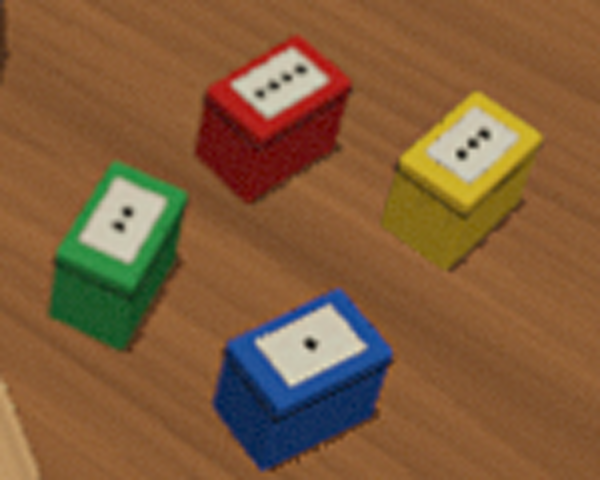

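View pics/zd.png

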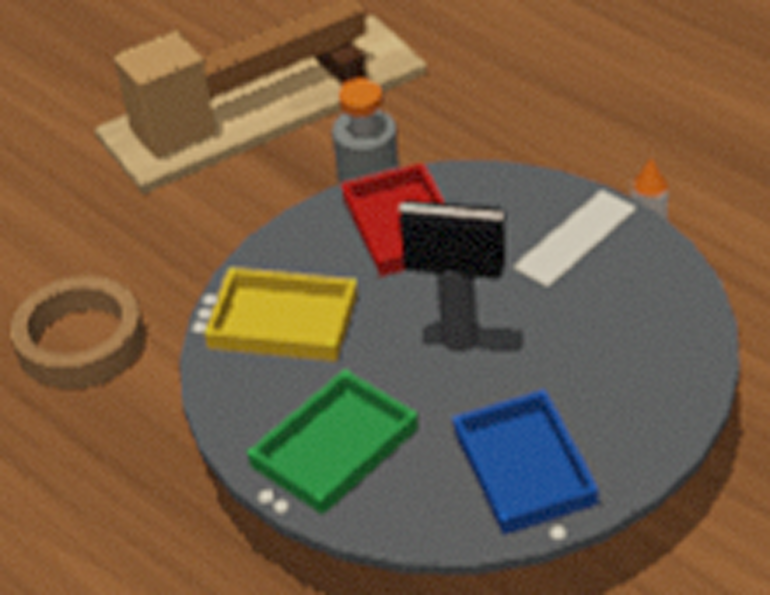

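```bash
cat > meas.py <<'E'
from h import *
def blobs(m,amin=30):
    cs,_=cv2.findContours(m.astype(np.uint8)*255,cv2.RETR_EXTERNAL,cv2.CHAIN_APPROX_NONE)
    return sorted([c for c in cs if cv2.contourArea(c)>=amin],key=cv2.contourArea,reverse=True)
def rect(im,c,z):
    P=np.array([onz(im,u,v,z)[:2] for u,v in c[:,0].astype(float)]).astype(np.float32)
    (cx,cy),(w,h),a=cv2.minAreaRect(P*1000)
    if w<h: w,h,a=h,w,a+90
    m=cv2.moments((P*1000).reshape(-1,1,2))
    return np.round([m['m10']/m['m00'],m['m01']/m['m00'],cx,cy,w,h,(a+90)%180-90],1)
def colours(im):
    h=cv2.cvtColor(im["color"],cv2.COLOR_RGB2HSV).astype(int);H,S,V=h[...,0],h[...,1],h[...,2]
    return dict(white=(S<50)&(V>170),blue=(H>100)&(H<125)&(S>140),green=(H>50)&(H<80)&(S>120),yellow=(H>23)&(H<33)&(S>160)&(V>90),red=((H<4)|(H>175))&(S>170),orange=(H>=4)&(H<14)&(S>190))
def run(names=("scene","top"),roi=None):
    for n in names:
        im=viewer.get_image(n);C=colours(im)
        for k,m in C.items():
            for c in blobs(m):
                x,y,w,hh=cv2.boundingRect(c)
                if roi and not roi(n,x,y): continue
                for z in ((.06,.062) if k=="white" else (.062,)):
                    print(n,k,(x,y,w,hh),cv2.contourArea(c),z,rect(im,c,z))
E
python3 -c "
from meas import *
run(roi=lambda n,x,y: (110<x<400 and 120<y<300) if n=='top' else (120<x<480 and 130<y<370))"
```

```text
scene white (267, 184, 32, 27) 301.5 0.06 [475.1 -53.  474.6 -53.1  99.3  30.    4.2]
scene white (267, 184, 32, 27) 301.5 0.062 [476.7 -51.6 476.2 -51.6  99.1  29.9   4.2]
scene white (394, 317, 27, 19) 247.5 0.06 [595.7 372.  595.6 371.9  44.2  26.6 -21. ]
scene white (394, 317, 27, 19) 247.5 0.062 [597.1 372.4 596.9 372.4  44.1  26.5 -21. ]
scene white (355, 197, 23, 16) 245.0 0.06 [364.2 116.5 364.6 116.2  51.   51.    1.9]
scene white (355, 197, 23, 16) 245.0 0.062 [366.1 117.5 366.5 117.3  50.9  50.8   1.9]
scene white (350, 285, 21, 20) 220.0 0.06 [593.9 260.4 593.8 260.4  45.4  27.9  10.3]
scene white (350, 285, 21, 20) 220.0 0.062 [595.2 261.1 595.1 261.1  45.3  27.9  10.3]
scene white (437, 268, 22, 17) 184.5 0.06 [433.8 371.  433.6 370.6  43.6  26.6  -4.7]
scene white (437, 268, 22, 17) 184.5 0.062 [435.6 371.5 435.3 371.   43.5  26.5  -4.7]
scene white (389, 253, 22, 16) 169.0 0.06 [463.  271.9 462.7 271.7  43.4  26.7 -14.5]
scene white (389, 253, 22, 16) 169.0 0.062 [464.6 272.6 464.4 272.4  43.3  26.6 -14.5]
scene blue (384, 313, 44, 44) 1177.5 0.062 [615.1 379.  615.2 
[... 1815 characters left out ...]
 60.9  63.8]
top blue (130, 185, 25, 29) 166.5 0.062 [584.8 355.9 590.3 364.9  66.9  53.5 -21.1]
top green (275, 138, 23, 32) 615.0 0.062 [721.1 -31.5 721.  -31.6  87.9  59.3   4.4]
top green (171, 186, 20, 28) 157.0 0.062 [583.5 249.4 588.3 256.5  74.8  47.5   9.9]
top yellow (307, 156, 37, 34) 623.0 0.062 [ 668.4 -140.2  668.5 -140.    86.9   59.1  -55.5]
top yellow (129, 244, 19, 27) 86.0 0.062 [428.8 366.6 430.6 370.1  68.3  43.6  -6.3]
top red (311, 200, 37, 33) 632.0 0.062 [ 548.  -149.6  548.2 -149.1   84.    60.2   63.8]
top red (164, 233, 23, 28) 407.0 0.062 [459.3 267.5 459.2 267.4  67.9  50.  -14.6]
top orange (287, 271, 9, 8) 41.0 0.062 [389.2 -47.4 389.4 -47.9  21.5  18.7 -89.4]
```

```bash
cat >> meas.py <<'E'
def tri(a,pa,b,pb):
    c1,d1=ray(a,*pa);c2,d2=ray(b,*pb);d1/=np.linalg.norm(d1);d2/=np.linalg.norm(d2)
    s=np.linalg.lstsq(np.stack([d1,-d2],1),c2-c1,rcond=None)[0]
    p,q=c1+d1*s[0],c2+d2*s[1];return (p+q)/2,np.linalg.norm(p-q)
E
python3 - <<'E'
from meas import *
s=viewer.get_image("scene");t=viewer.get_image("top")
def hsv(im):
    h=cv2.cvtColor(im["color"],cv2.COLOR_RGB2HSV).astype(int);return h[...,0],h[...,1],h[...,2]
for n,im,boxes in(("scene",s,dict(pin=(210,145,30,25),cone=(295,170,25,25),line=(230,184,40,10))),("top",t,dict(pin=(350,225,25,25),cone=(280,262,25,20),line=(275,178,30,30)))):
    H,S,V=hsv(im)
    for k,(x,y,w,h) in boxes.items():
        m=np.zeros(H.shape,bool);m[y:y+h,x:x+w]=1
        m&= ((S<90)&(V>150)) if k=="line" else ((H>=3)&(H<16)&(S>185)&(V>120))
        for c in blobs(m,4):
            M=cv2.moments(c);print(n,k,cv2.boundingRect(c),cv2.contourArea(c),M['m10']/M['m00'],M['m01']/M['m00'], rect(im,c,{"pin":.105,"cone":.072,"line":.174}[k]))
# rim of disc: top
H,S,V=hsv(t)
m=(S<40)&(V>90)&(V<180); 
c=blobs(m,3000)[0]; hull=cv2.convexHull(c)
P=np.array([onz(t,u,v,.062)[:2] for u,v in c[:,0].astype(float)]);
hp=np.array([onz(t,u,v,.062)[:2] for u,v in hull[:,0].astype(float)])
A=np.c_[2*hp,np.ones(len(hp))];sol=np.linalg.lstsq(A,(hp**2).sum(1),rcond=None)[0]
r=np.sqrt(sol[2]+sol[0]**2+sol[1]**2);res=np.hypot(*(hp-sol[:2]).T)-r;print(sol[:2],r,res.std())
k=abs(res)<.003;A=A[k];sol=np.linalg.lstsq(A,(hp[k]**2).sum(1),rcond=None)[0];print(sol[:2],np.sqrt(sol[2]+sol[0]**2+sol[1]**2))
E
```

```text
scene pin (217, 152, 12, 11) 85.0 222.39803921568625 157.1235294117647 [ 499.8 -235.8  499.3 -236.    41.9   28.1   45.6]
scene cone (301, 175, 10, 11) 49.0 305.5 180.77210884353738 [403.2 -40.9 403.  -43.8  36.6  21.4  57.2]
scene line (234, 188, 29, 4) 24.0 247.875 189.88194444444443 [601.3 -43.  601.2 -42.6  61.4   5.9 -56.3]
top cone (287, 271, 9, 8) 41.0 290.8048780487805 274.5731707317073 [389.1 -47.2 389.3 -47.7  21.3  18.6 -89.4]
top line (279, 183, 23, 15) 38.0 290.07894736842104 189.70614035087718 [600.2 -41.8 600.3 -41.9  64.3   5.9 -57.1]
[ 0.58234898 -0.05649939] 0.19548395598886348 0.012884559046960297
[ 0.58382159 -0.05592091] 0.19433573502729334
```

```bash
cat > go.py <<'E'
import sys
from h import *
from scipy.spatial.transform import Rotation as Ro
def go(x,y,z,yaw=None):
    """target tcp (m) and tool-x yaw (deg) -> shift in tool axes"""
    s=env.sense();R=Ro.from_rotvec(s["ee_rot"]).as_matrix()
    p=(np.array([x,y,z])-s["tcp_pos"])*100
    cy=np.degrees(np.arctan2(R[1,0],R[0,0]))
    out=[]
    if yaw is not None:
        a=np.radians(yaw);c,sn=np.cos(a),np.sin(a)
        T=np.array([[c,sn,0],[sn,-c,0],[0,0,-1.]])
        rv=Ro.from_matrix(R.T@T).as_rotvec()
    else: rv=np.zeros(3)
    print("t %.1f pos %s yaw %.1f w %.1fmm F %s j6 %.2f"%(s["t"],np.round(s["tcp_pos"]*1000,1),cy,s["width"]*1e3,np.round(s["force"],1),s["joint_pos"][5]))
    print("shift",np.round(R.T@p,2),"turn",np.round(rv,3))
if __name__=="__main__": go(*map(float,sys.argv[1:]))
E
python3 go.py .6003 -.042 .245 123
```

```text
t 0.3 pos [227.6 500.6 238.5] yaw 155.5 w 88.0mm F [-0.1 -0.2  0.6] j6 -0.22
shift [-56.39 -33.96  -0.64] turn [-0.     0.     0.568]
```

```bash
python3 -m creep '[{"tx":-56.4,"ty":-34,"tz":-0.6,"rz":0.568},{"tx":-56.4,"ty":-34,"tz":-0.6,"rz":0.568},{"tx":-56.4,"ty":-34,"tz":-0.6,"rz":0.568},{"tx":-56.4,"ty":-34,"tz":-0.6,"rz":0.568},{"tx":-56.4,"ty":-34,"tz":-0.6,"rz":0.568},{"tx":-56.4,"ty":-34,"tz":-0.6,"rz":0.568},{"tx":-56.4,"ty":-34,"tz":-0.6,"rz":0.568},{"tx":-56.4,"ty":-34,"tz":-0.6,"rz":0.568},{"tx":-56.4,"ty":-34,"tz":-0.6,"rz":0.568},{"tx":-56.4,"ty":-34,"tz":-0.6,"rz":0.568}]' 60 20; python3 go.py .6003 -.042 .245 123
```

```text
t 0.3 pos [227.6 500.6 238.5] yaw 155.5 w 88.0mm F [-0.1 -0.2  0.6] j6 -0.22
shift [-56.39 -33.96  -0.64] turn [-0.     0.     0.568]invalid input
```

```bash
python3 -m creep '[{"tx":-30,"ty":-18,"tz":-0.6,"rx":0,"ry":0,"rz":0.568},{"tx":-30,"ty":-18,"tz":-0.6,"rx":0,"ry":0,"rz":0.568},{"tx":-30,"ty":-18,"tz":-0.6,"rx":0,"ry":0,"rz":0.568},{"tx":-30,"ty":-18,"tz":-0.6,"rx":0,"ry":0,"rz":0.568},{"tx":-30,"ty":-18,"tz":-0.6,"rx":0,"ry":0,"rz":0.568},{"tx":-30,"ty":-18,"tz":-0.6,"rx":0,"ry":0,"rz":0.568},{"tx":-30,"ty":-18,"tz":-0.6,"rx":0,"ry":0,"rz":0.568},{"tx":-30,"ty":-18,"tz":-0.6,"rx":0,"ry":0,"rz":0.568},{"tx":-30,"ty":-18,"tz":-0.6,"rx":0,"ry":0,"rz":0.568},{"tx":-30,"ty":-18,"tz":-0.6,"rx":0,"ry":0,"rz":0.568}]' 60 20; python3 go.py .6003 -.042 .245 123
```

```text
t: 1.3
tcp_pos: [0.4257, 0.2133, 0.2447]
ee_rot: [-1.497, -2.761, -0.0]
force: [0.0, 0.2, -0.5]
width: 0.0528
t 1.3 pos [425.7 213.3 244.7] yaw 123.1 w 52.8mm F [ 0.   0.2 -0.5] j6 -0.36
shift [-30.92   0.71  -0.04] turn [-0.    -0.     0.001]
```

```bash
python3 -m creep '[{"tx":-30.9,"ty":0.7,"tz":0,"rx":0,"ry":0,"rz":0},{"tx":-30.9,"ty":0.7,"tz":0,"rx":0,"ry":0,"rz":0},{"tx":-30.9,"ty":0.7,"tz":0,"rx":0,"ry":0,"rz":0},{"tx":-30.9,"ty":0.7,"tz":0,"rx":0,"ry":0,"rz":0},{"tx":-30.9,"ty":0.7,"tz":0,"rx":0,"ry":0,"rz":0},{"tx":-30.9,"ty":0.7,"tz":0,"rx":0,"ry":0,"rz":0},{"tx":-30.9,"ty":0.7,"tz":0,"rx":0,"ry":0,"rz":0},{"tx":-30.9,"ty":0.7,"tz":0,"rx":0,"ry":0,"rz":0},{"tx":-30.9,"ty":0.7,"tz":2,"rx":0,"ry":0,"rz":0},{"tx":-30.9,"ty":0.7,"tz":5,"rx":0,"ry":0,"rz":0}]'; python3 go.py .6003 -.042 .136 123
```

```text
t: 2.3
tcp_pos: [0.6004, -0.0401, 0.1961]
ee_rot: [1.493, 2.76, 0.002]
force: [0.5, -0.4, -1.0]
width: 0.0528
t 2.3 pos [600.4 -40.1 196.1] yaw 123.2 w 52.8mm F [ 0.5 -0.4 -1. ] j6 -0.84
shift [-0.14 -0.12  6.01] turn [0.003 0.003 0.003]
```

```bash
python3 -c "
from h import *
d=snap('b')
t=cv2.imread('pics/b_top.png');s=cv2.imread('pics/b_scene.png')
cv2.imwrite('pics/b2.png',np.hstack([cv2.resize(t[100:300,200:400],(400,400)),cv2.resize(s[100:300,160:360],(400,400))]))"
```

```text
(no output)
```

View pics/b2.png

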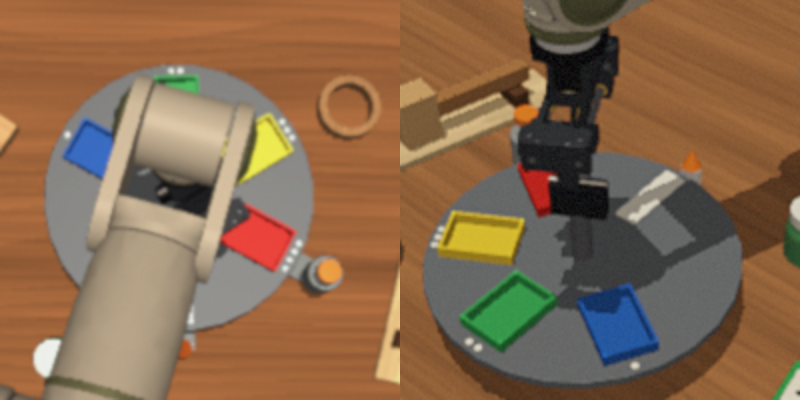

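The gripper is above the knob, with the pads either side of the bar. I'll go down and pinch it.

```bash
python3 -m creep '[{"tx":-0.1,"ty":-0.1,"tz":2,"rx":0,"ry":0,"rz":0},{"tx":-0.1,"ty":-0.1,"tz":4,"rx":0,"ry":0,"rz":0},{"tx":-0.1,"ty":-0.1,"tz":6,"rx":0,"ry":0,"rz":0},{"tx":-0.1,"ty":-0.1,"tz":6,"rx":0,"ry":0,"rz":0},{"tx":-0.1,"ty":-0.1,"tz":6,"rx":0,"ry":0,"rz":0},{"tx":-0.1,"ty":-0.1,"tz":6,"rx":0,"ry":0,"rz":0},{"tx":-0.1,"ty":-0.1,"tz":6,"rx":0,"ry":0,"rz":0},{"tx":-0.1,"ty":-0.1,"tz":6,"rx":0,"ry":0,"rz":0},{"tx":-0.1,"ty":-0.1,"tz":6,"rx":0,"ry":0,"rz":0},{"tx":-0.1,"ty":-0.1,"tz":6,"rx":0,"ry":0,"rz":0}]' 60; python3 -m creep '[{"tx":0,"ty":0,"tz":0,"rx":0,"ry":0,"rz":0},{"tx":0,"ty":0,"tz":0,"rx":0,"ry":0,"rz":0},{"tx":0,"ty":0,"tz":0,"rx":0,"ry":0,"rz":0},{"tx":0,"ty":0,"tz":0,"rx":0,"ry":0,"rz":0},{"tx":0,"ty":0,"tz":0,"rx":0,"ry":0,"rz":0},{"tx":0,"ty":0,"tz":0,"rx":0,"ry":0,"rz":0},{"tx":0,"ty":0,"tz":0,"rx":0,"ry":0,"rz":0},{"tx":0,"ty":0,"tz":0,"rx":0,"ry":0,"rz":0},{"tx":0,"ty":0,"tz":0,"rx":0,"ry":0,"rz":0},{"tx":0,"ty":0,"tz":0,"rx":0,"ry":0,"rz":0}]' 0 40; python3 go.py .6003 -.042 .136
```

```text
t: 3.4
tcp_pos: [0.6001, -0.0442, 0.1349]
ee_rot: [1.499, 2.761, 0.0]
force: [0.9, 0.2, 0.5]
width: 0.0529
t: 4.4
tcp_pos: [0.6016, -0.0432, 0.1348]
ee_rot: [1.497, 2.759, 0.005]
force: [9.7, 5.2, -4.1]
width: 0.0193
t 4.4 pos [601.6 -43.2 134.8] yaw 123.0 w 19.3mm F [ 9.7  5.2 -4.1] j6 -0.85
shift [ 0.17 -0.05 -0.13] turn [0. 0. 0.]
```

```bash
python3 -m creep '[{"tx":0,"ty":0.15,"tz":0,"rx":0,"ry":0,"rz":0.1},{"tx":0,"ty":0.15,"tz":0,"rx":0,"ry":0,"rz":0.24},{"tx":0,"ty":0.15,"tz":0,"rx":0,"ry":0,"rz":0.38},{"tx":0,"ty":0.15,"tz":0,"rx":0,"ry":0,"rz":0.52},{"tx":0,"ty":0.15,"tz":0,"rx":0,"ry":0,"rz":0.66},{"tx":0,"ty":0.15,"tz":0,"rx":0,"ry":0,"rz":0.8},{"tx":0,"ty":0.15,"tz":0,"rx":0,"ry":0,"rz":0.94},{"tx":0,"ty":0.15,"tz":0,"rx":0,"ry":0,"rz":1.07},{"tx":0,"ty":0.15,"tz":0,"rx":0,"ry":0,"rz":1.07},{"tx":0,"ty":0.15,"tz":0,"rx":0,"ry":0,"rz":1.07}]'; python3 go.py .6016 -.0432 .136; python3 -c "
from h import *
print(env.sense()['wrist_torque'],env.sense()['force'])
d=snap('c')
t=cv2.imread('pics/c_top.png');s=cv2.imread('pics/c_scene.png')
cv2.imwrite('pics/c2.png',np.hstack([cv2.resize(t[100:300,200:400],(400,400)),cv2.resize(s[100:300,160:360],(400,400))]))"
```

```text
t: 5.4
tcp_pos: [0.5977, -0.0432, 0.1346]
ee_rot: [-2.692, -1.609, 0.013]
force: [-20.5, -1.3, 10.0]
width: 0.02
t 5.4 pos [597.7 -43.2 134.6] yaw 61.7 w 20.0mm F [-20.5  -1.3  10. ] j6 0.23
shift [ 0.18  0.35 -0.14] turn [0. 0. 0.]
[-0.31689641  2.93146775 -0.13811124] [-20.46088791  -1.25196945   9.96844945]
```

View pics/c2.png

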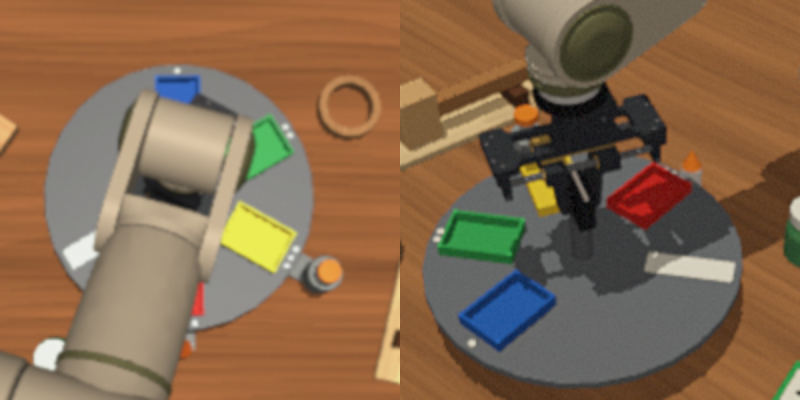

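```bash
python3 -m creep '[{"tx":0.2,"ty":-0.33,"tz":0,"rx":0,"ry":0,"rz":0},{"tx":0.2,"ty":-0.33,"tz":0,"rx":0,"ry":0,"rz":0.12},{"tx":0.2,"ty":-0.33,"tz":0,"rx":0,"ry":0,"rz":0.26},{"tx":0.2,"ty":-0.33,"tz":0,"rx":0,"ry":0,"rz":0.4},{"tx":0.2,"ty":-0.33,"tz":0,"rx":0,"ry":0,"rz":0.54},{"tx":0.2,"ty":-0.33,"tz":0,"rx":0,"ry":0,"rz":0.68},{"tx":0.2,"ty":-0.33,"tz":0,"rx":0,"ry":0,"rz":0.82},{"tx":0.2,"ty":-0.33,"tz":0,"rx":0,"ry":0,"rz":0.96},{"tx":0.2,"ty":-0.33,"tz":0,"rx":0,"ry":0,"rz":1.047},{"tx":0.2,"ty":-0.33,"tz":0,"rx":0,"ry":0,"rz":1.047}]'; python3 go.py .5995 -.0399 .136
```

```text
t: 6.5
tcp_pos: [0.5962, -0.0399, 0.1346]
ee_rot: [-3.141, -0.042, 0.013]
force: [-19.1, -2.9, 8.5]
width: 0.0196
t 6.5 pos [596.2 -39.9 134.6] yaw 1.5 w 19.6mm F [-19.1  -2.9   8.5] j6 1.28
shift [ 0.33  0.01 -0.14] turn [0. 0. 0.]
```

```bash
python3 -m creep '[{"tx":-0.3,"ty":0,"tz":0,"rx":0,"ry":0,"rz":0},{"tx":-0.3,"ty":0,"tz":0,"rx":0,"ry":0,"rz":0.12},{"tx":-0.3,"ty":0,"tz":0,"rx":0,"ry":0,"rz":0.26},{"tx":-0.3,"ty":0,"tz":0,"rx":0,"ry":0,"rz":0.4},{"tx":-0.3,"ty":0,"tz":0,"rx":0,"ry":0,"rz":0.54},{"tx":-0.3,"ty":0,"tz":0,"rx":0,"ry":0,"rz":0.68},{"tx":-0.3,"ty":0,"tz":0,"rx":0,"ry":0,"rz":0.82},{"tx":-0.3,"ty":0,"tz":0,"rx":0,"ry":0,"rz":0.96},{"tx":-0.3,"ty":0,"tz":0,"rx":0,"ry":0,"rz":1.047},{"tx":-0.3,"ty":0,"tz":0,"rx":0,"ry":0,"rz":1.047}]'; python3 go.py .5995 -.0399 .136
```

```text
t: 7.5
tcp_pos: [0.5977, -0.037, 0.1347]
ee_rot: [-2.737, 1.529, -0.001]
force: [7.0, 14.4, -2.2]
width: 0.0197
t 7.5 pos [597.7 -37.  134.7] yaw -58.4 w 19.7mm F [ 7.  14.4 -2.2] j6 2.33
shift [ 0.34 -0.   -0.13] turn [0. 0. 0.]
```

```bash
python3 -m creep '[{"tx":0,"ty":0,"tz":0,"rx":0,"ry":0,"rz":0},{"tx":0,"ty":0,"tz":0,"rx":0,"ry":0,"rz":0},{"tx":0,"ty":0,"tz":0,"rx":0,"ry":0,"rz":0},{"tx":0,"ty":0,"tz":-3,"rx":0,"ry":0,"rz":0},{"tx":0,"ty":0,"tz":-6,"rx":0,"ry":0,"rz":0},{"tx":0,"ty":0,"tz":-6,"rx":0,"ry":0,"rz":-0.15},{"tx":0,"ty":0,"tz":-6,"rx":0,"ry":0,"rz":-0.3},{"tx":0,"ty":0,"tz":-6,"rx":0,"ry":0,"rz":-0.45},{"tx":0,"ty":0,"tz":-6,"rx":0,"ry":0,"rz":-0.6},{"tx":0,"ty":0,"tz":-6,"rx":0,"ry":0,"rz":-0.75}]' 60;  python3 -m creep '[{"tx":0,"ty":0,"tz":0,"rx":0,"ry":0,"rz":-0.15},{"tx":0,"ty":0,"tz":0,"rx":0,"ry":0,"rz":-0.3},{"tx":0,"ty":0,"tz":0,"rx":0,"ry":0,"rz":-0.45},{"tx":0,"ty":0,"tz":0,"rx":0,"ry":0,"rz":-0.6},{"tx":0,"ty":0,"tz":0,"rx":0,"ry":0,"rz":-0.75},{"tx":0,"ty":0,"tz":0,"rx":0,"ry":0,"rz":-0.9},{"tx":0,"ty":0,"tz":0,"rx":0,"ry":0,"rz":-1.05},{"tx":0,"ty":0,"tz":0,"rx":0,"ry":0,"rz":-1.2},{"tx":0,"ty":0,"tz":0,"rx":0,"ry":0,"rz":-1.35},{"tx":0,"ty":0,"tz":0,"rx":0,"ry":0,"rz":-1.5}]';python3 go.py .5995 -.0399 .136 121.6;  python3 -c "
from meas import *
d=snap('d')
run(roi=lambda n,x,y: (110<x<400 and 120<y<300) if n=='top' else (120<x<350 and 130<y<370))
t=cv2.imread('pics/d_top.png');s=cv2.imread('pics/d_scene.png')
cv2.imwrite('pics/d2.png',np.hstack([cv2.resize(t[100:300,200:400],(400,400)),cv2.resize(s[100:300,160:360],(400,400))]))"
```

```text
t: 8.5
tcp_pos: [0.5963, -0.0404, 0.1948]
ee_rot: [3.115, -0.409, -0.0]
force: [0.5, 0.2, -1.3]
width: 0.0529
t: 9.5
tcp_pos: [0.5963, -0.0404, 0.1947]
ee_rot: [2.558, 1.823, -0.0]
force: [-0.7, 0.4, 0.6]
width: 0.0531
t 9.5 pos [596.3 -40.4 194.7] yaw 71.0 w 53.1mm F [-0.7  0.4  0.6] j6 0.07
shift [0.15 0.28 5.87] turn [-0.     0.    -0.884]
scene white (192, 242, 41, 34) 445.0 0.06 [725.4 -38.8 724.9 -38.7 101.4  30.6   1.6]
scene white (192, 242, 41, 34) 445.0 0.062 [726.5 -37.4 725.9 -37.3 101.2  30.5   1.6]
scene blue (219, 180, 17, 28) 257.5 0.062 [ 553.  -166.1  553.3 -161.5  101.2   31.1   62.1]
scene blue (238, 177, 10, 11) 55.0 0.062 [ 505.  -165.6  501.9 -165.9   40.    22.6   44.8]
scene green (343, 281, 34, 46) 939.5 0.062 [613.2 270.5 613.3 270.4 103.   52.3  10.4]
scene green (264, 181, 41, 33) 733.0 0.062 [475.3 -50.7 475.2 -50.4 100.   72.2   2.1]
scene yellow (286, 220, 37, 22) 361.5 0.062 [527.6  72.  530.2  60.   83.9  66.5 -49.1]
scene yellow (286, 217, 14, 12) 37.5 0.062 [529.   23.9 530.3  22.4  36.3  29.4  30.8]
scene red (249, 242, 40, 41) 976.5 0.062 [652.2 
[... 1150 characters left out ...]
01, 36, 34) 649.5 0.062 [ 543.7 -147.6  543.5 -147.3   85.4   61.7   62.3]
top blue (130, 185, 25, 29) 167.0 0.062 [584.9 355.8 590.3 364.9  66.9  53.5 -21.1]
top green (171, 186, 20, 29) 157.0 0.062 [583.1 249.5 588.3 256.6  74.8  47.5  10. ]
top green (296, 243, 6, 14) 43.5 0.062 [ 4.531e+02 -6.890e+01  4.567e+02 -6.750e+01  3.510e+01  1.350e+01
  4.000e-01]
top yellow (129, 244, 19, 27) 340.0 0.062 [430.5 370.4 430.6 370.   67.9  43.6  -6.9]
top yellow (233, 212, 13, 23) 117.0 0.062 [528.1  93.  525.4  94.3  59.6  29.4   8.2]
top red (164, 233, 23, 28) 407.0 0.062 [459.2 267.6 459.1 267.4  68.   49.9 -14.3]
top red (232, 160, 24, 29) 390.5 0.062 [663.7  80.9 663.9  77.5  61.2  60.2 -28. ]
```

View pics/d2.png

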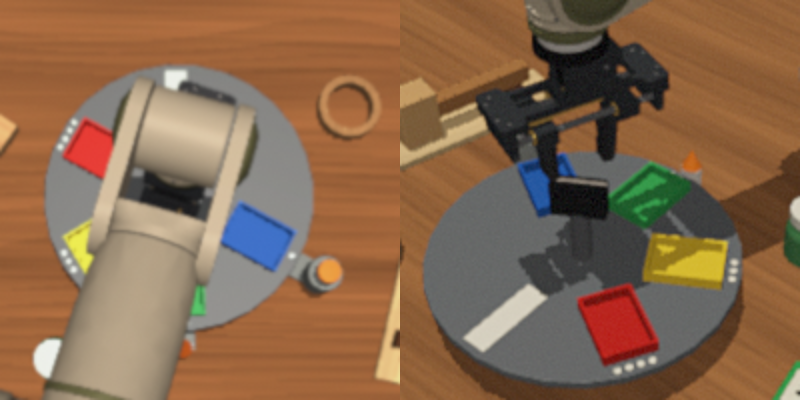

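```bash
python3 -m creep '[{"tx":0.1,"ty":0.3,"tz":0,"rx":0,"ry":0,"rz":-0.15},{"tx":0.1,"ty":0.3,"tz":0,"rx":0,"ry":0,"rz":-0.3},{"tx":0.1,"ty":0.3,"tz":0,"rx":0,"ry":0,"rz":-0.45},{"tx":0.1,"ty":0.3,"tz":0,"rx":0,"ry":0,"rz":-0.6},{"tx":0.1,"ty":0.3,"tz":0,"rx":0,"ry":0,"rz":-0.75},{"tx":0.1,"ty":0.3,"tz":0,"rx":0,"ry":0,"rz":-0.89},{"tx":0.1,"ty":0.3,"tz":1.5,"rx":0,"ry":0,"rz":-0.89},{"tx":0.1,"ty":0.3,"tz":3,"rx":0,"ry":0,"rz":-0.89},{"tx":0.1,"ty":0.3,"tz":4.5,"rx":0,"ry":0,"rz":-0.89},{"tx":0.1,"ty":0.3,"tz":5.8,"rx":0,"ry":0,"rz":-0.89}]';  python3 -m creep '[{"tx":0,"ty":0,"tz":0,"rx":0,"ry":0,"rz":0},{"tx":0,"ty":0,"tz":0,"rx":0,"ry":0,"rz":0},{"tx":0,"ty":0,"tz":0,"rx":0,"ry":0,"rz":0},{"tx":0,"ty":0,"tz":0,"rx":0,"ry":0,"rz":0},{"tx":0,"ty":0,"tz":0,"rx":0,"ry":0,"rz":0},{"tx":0,"ty":0,"tz":0,"rx":0,"ry":0,"rz":0},{"tx":0,"ty":0,"tz":0,"rx":0,"ry":0,"rz":0},{"tx":0,"ty":0,"tz":0,"rx":0,"ry":0,"rz":0},{"tx":0,"ty":0,"tz":0,"rx":0,"ry":0,"rz":0},{"tx":0,"ty":0,"tz":0,"rx":0,"ry":0,"rz":0}]' 0 40; python3 go.py .5995 -.0399 .136 122
```

```text
t: 10.7
tcp_pos: [0.5995, -0.0402, 0.136]
ee_rot: [-1.537, -2.739, 0.0]
force: [-0.1, -0.3, -0.3]
width: 0.0531
t: 11.7
tcp_pos: [0.5998, -0.0402, 0.1374]
ee_rot: [1.532, 2.742, 0.0]
force: [0.7, -0.3, 5.9]
width: 0.0196
t 11.7 pos [599.8 -40.2 137.4] yaw 121.6 w 19.6mm F [ 0.7 -0.3  5.9] j6 -0.82
shift [ 0.04 -0.01  0.14] turn [ 0.001  0.001 -0.007]
```

```bash
python3 -m creep '[{"tx":0,"ty":0,"tz":0,"rx":0,"ry":0,"rz":0.12},{"tx":0,"ty":0,"tz":0,"rx":0,"ry":0,"rz":0.26},{"tx":0,"ty":0,"tz":0,"rx":0,"ry":0,"rz":0.4},{"tx":0,"ty":0,"tz":0,"rx":0,"ry":0,"rz":0.54},{"tx":0,"ty":0,"tz":0,"rx":0,"ry":0,"rz":0.68},{"tx":0,"ty":0,"tz":0,"rx":0,"ry":0,"rz":0.82},{"tx":0,"ty":0,"tz":0,"rx":0,"ry":0,"rz":0.96},{"tx":0,"ty":0,"tz":0,"rx":0,"ry":0,"rz":1.047},{"tx":0,"ty":0,"tz":0,"rx":0,"ry":0,"rz":1.047},{"tx":0,"ty":0,"tz":0,"rx":0,"ry":0,"rz":1.047}]'; python3 go.py .5995 -.0399 .136 62;  python3 -m creep '[{"tx":0,"ty":0,"tz":0,"rx":0,"ry":0,"rz":0},{"tx":0,"ty":0,"tz":0,"rx":0,"ry":0,"rz":0},{"tx":0,"ty":0,"tz":0,"rx":0,"ry":0,"rz":0},{"tx":0,"ty":0,"tz":0,"rx":0,"ry":0,"rz":0},{"tx":0,"ty":0,"tz":-2,"rx":0,"ry":0,"rz":0},{"tx":0,"ty":0,"tz":-5,"rx":0,"ry":0,"rz":0},{"tx":0,"ty":0,"tz":-8,"rx":0,"ry":0,"rz":0},{"tx":0,"ty":0,"tz":-8,"rx":0,"ry":0,"rz":0.15},{"tx":0,"ty":0,"tz":-8,"rx":0,"ry":0,"rz":0.3},{"tx":0,"ty":0,"tz":-8,"rx":0,"ry":0,"rz":0.45}]' 70 20;python3 go.py .595 .3725 .15 -21.2
```

```text
t: 12.7
tcp_pos: [0.5993, -0.0402, 0.1374]
ee_rot: [2.698, 1.609, -0.0]
force: [-3.3, -0.6, 6.7]
width: 0.0198
t 12.7 pos [599.3 -40.2 137.4] yaw 61.6 w 19.8mm F [-3.3 -0.6  6.7] j6 0.23
shift [ 0.04 -0.    0.14] turn [ 0.     0.    -0.006]
t: 13.7
tcp_pos: [0.5996, -0.0401, 0.2168]
ee_rot: [2.992, 0.958, 0.0]
force: [-0.2, -0.6, 0.2]
width: 0.0613
t 13.7 pos [599.6 -40.1 216.8] yaw 35.5 w 61.3mm F [-0.2 -0.6  0.2] j6 0.69
shift [ 23.59 -33.85   6.68] turn [ 0.   -0.    0.99]
```

```bash
python3 -m creep '[{"tx":23.6,"ty":-33.8,"tz":0,"rx":0,"ry":0,"rz":0.99},{"tx":23.6,"ty":-33.8,"tz":0,"rx":0,"ry":0,"rz":0.99},{"tx":23.6,"ty":-33.8,"tz":0,"rx":0,"ry":0,"rz":0.99},{"tx":23.6,"ty":-33.8,"tz":0,"rx":0,"ry":0,"rz":0.99},{"tx":23.6,"ty":-33.8,"tz":0,"rx":0,"ry":0,"rz":0.99},{"tx":23.6,"ty":-33.8,"tz":0,"rx":0,"ry":0,"rz":0.99},{"tx":23.6,"ty":-33.8,"tz":0,"rx":0,"ry":0,"rz":0.99},{"tx":23.6,"ty":-33.8,"tz":0,"rx":0,"ry":0,"rz":0.99},{"tx":23.6,"ty":-33.8,"tz":4,"rx":0,"ry":0,"rz":0.99},{"tx":23.6,"ty":-33.8,"tz":9,"rx":0,"ry":0,"rz":0.99}]'; python3 go.py .595 .3725 .026 -21.2; python3 -c "
from meas import *
d=snap('e')
run(roi=lambda n,x,y: (110<x<400 and 120<y<300) if n=='top' else (120<x<480 and 130<y<370))
t=cv2.imread('pics/e_top.png');s=cv2.imread('pics/e_scene.png')
cv2.imwrite('pics/e2.png',np.hstack([cv2.resize(t[120:320,100:300],(400,400)),cv2.resize(s[170:370,260:460],(400,400))]))"
```

```text
t: 14.7
tcp_pos: [0.5926, 0.3765, 0.127]
ee_rot: [-3.087, 0.561, -0.007]
force: [1.1, 0.0, -1.6]
width: 0.0623
t 14.7 pos [592.6 376.5 127. ] yaw -20.6 w 62.3mm F [ 1.1  0.  -1.6] j6 2.33
shift [ 0.33  0.33 10.1 ] turn [-0.004 -0.003  0.01 ]
scene white (177, 214, 44, 14) 352.5 0.06 [ 666.2 -149.6  666.1 -149.6   99.9   31.4  -58. ]
scene white (177, 214, 44, 14) 352.5 0.062 [ 667.4 -147.9  667.3 -148.    99.6   31.3  -58. ]
scene white (355, 197, 23, 16) 249.0 0.06 [364.6 116.5 365.3 116.2  52.3  50.9   1.7]
scene white (355, 197, 23, 16) 249.0 0.062 [366.5 117.6 367.2 117.3  52.2  50.8   1.7]
scene white (350, 285, 21, 20) 225.0 0.06 [593.8 260.5 593.7 260.6  46.   28.3  10.1]
scene white (350, 285, 21, 20) 225.0 0.062 [595.1 261.2 595.1 261.3  45.9  28.2  10.1]
scene blue (384, 313, 44, 44) 1176.0 0.062 [615.7 379.  615.8 379.2  93.5  63.5 -20.5]
scene blue (263, 181, 42, 33) 723.0 0.062 [474.9 -51.3 474.6 -51.3  98.6  70.5   2.1]
scene green (343, 281, 34, 46) 942.5 0.062 [613.2 270.6 613.3 270.4 103.   52.3  10.4]
scene green (282, 217, 42, 27) 845.5 0.062 [532.1  55.7 531.8  55
[... 1065 characters left out ...]
 (168, 238, 12, 18) 122.5 0.062 [460.9 272.1 460.6 272.4  42.9  25.6 -12.5]
top blue (279, 225, 23, 32) 644.5 0.062 [480.5 -45.3 480.9 -44.4  83.9  59.5   0.6]
top green (233, 203, 37, 34) 651.0 0.062 [536.4  62.1 536.1  62.   85.3  60.6 -58.2]
top green (171, 187, 20, 28) 160.0 0.062 [582.6 250.2 588.1 256.7  74.9  48.5   9. ]
top yellow (232, 160, 37, 33) 633.5 0.062 [657.1  66.2 656.8  66.3  86.6  60.8  62. ]
top red (277, 138, 22, 32) 602.0 0.062 [ 7.213e+02 -3.630e+01  7.214e+02 -3.570e+01  8.810e+01  5.830e+01
  7.000e-01]
top red (164, 233, 23, 28) 153.0 0.062 [457.8 259.8 459.1 267.2  68.5  50.6 -13.2]
top orange (287, 271, 9, 8) 41.0 0.062 [389.2 -47.4 389.4 -47.9  21.5  18.7 -89.4]
```

View pics/e2.png

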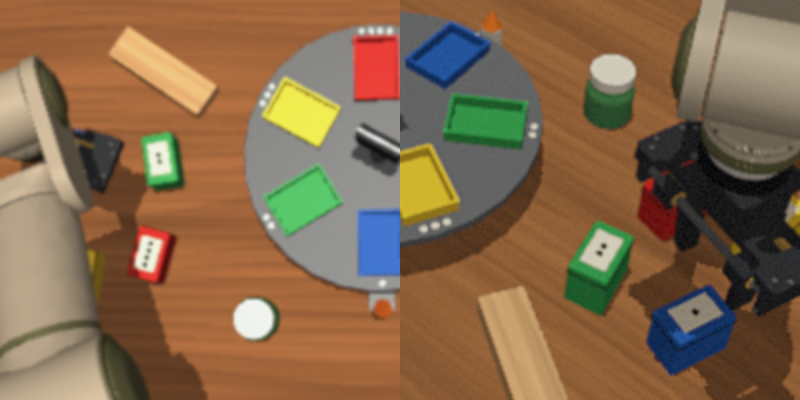

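```bash
python3 -m creep '[{"tx":0,"ty":0,"tz":0,"rx":0,"ry":0,"rz":0},{"tx":0,"ty":0,"tz":0,"rx":0,"ry":0,"rz":0},{"tx":0,"ty":0,"tz":1,"rx":0,"ry":0,"rz":0},{"tx":0,"ty":0,"tz":3,"rx":0,"ry":0,"rz":0},{"tx":0,"ty":0,"tz":5,"rx":0,"ry":0,"rz":0},{"tx":0,"ty":0,"tz":5,"rx":0,"ry":0,"rz":0},{"tx":0,"ty":0,"tz":5,"rx":0,"ry":0,"rz":0},{"tx":0,"ty":0,"tz":5,"rx":0,"ry":0,"rz":0},{"tx":0,"ty":0,"tz":5,"rx":0,"ry":0,"rz":0},{"tx":0,"ty":0,"tz":5,"rx":0,"ry":0,"rz":0}]'; python3 go.py .595 .3725 .026 -21.2
```

```text
t: 15.9
tcp_pos: [0.5931, 0.3722, 0.0776]
ee_rot: [-3.089, 0.569, -0.002]
force: [-0.6, 0.5, -0.1]
width: 0.0616
t 15.9 pos [593.1 372.2  77.6] yaw -20.9 w 61.6mm F [-0.6  0.5 -0.1] j6 2.33
shift [ 0.16 -0.09  5.16] turn [-0.001 -0.001  0.006]
```

```bash
python3 -m creep '[{"tx":0.15,"ty":-0.1,"tz":1.5,"rx":0,"ry":0,"rz":0},{"tx":0.15,"ty":-0.1,"tz":3,"rx":0,"ry":0,"rz":0},{"tx":0.15,"ty":-0.1,"tz":4.2,"rx":0,"ry":0,"rz":0},{"tx":0.15,"ty":-0.1,"tz":5.1,"rx":0,"ry":0,"rz":0},{"tx":0.15,"ty":-0.1,"tz":5.1,"rx":0,"ry":0,"rz":0},{"tx":0.15,"ty":-0.1,"tz":5.1,"rx":0,"ry":0,"rz":0},{"tx":0.15,"ty":-0.1,"tz":5.1,"rx":0,"ry":0,"rz":0},{"tx":0.15,"ty":-0.1,"tz":5.1,"rx":0,"ry":0,"rz":0},{"tx":0.15,"ty":-0.1,"tz":5.1,"rx":0,"ry":0,"rz":0},{"tx":0.15,"ty":-0.1,"tz":5.1,"rx":0,"ry":0,"rz":0}]';python3 -m creep '[{"tx":0,"ty":0,"tz":0,"rx":0,"ry":0,"rz":0},{"tx":0,"ty":0,"tz":0,"rx":0,"ry":0,"rz":0},{"tx":0,"ty":0,"tz":0,"rx":0,"ry":0,"rz":0},{"tx":0,"ty":0,"tz":0,"rx":0,"ry":0,"rz":0},{"tx":0,"ty":0,"tz":0,"rx":0,"ry":0,"rz":0},{"tx":0,"ty":0,"tz":0,"rx":0,"ry":0,"rz":0},{"tx":0,"ty":0,"tz":-3,"rx":0,"ry":0,"rz":0},{"tx":0,"ty":0,"tz":-8,"rx":0,"ry":0,"rz":0},{"tx":0,"ty":0,"tz":-13,"rx":0,"ry":0,"rz":0},{"tx":0,"ty":0,"tz":-17,"rx":0,"ry":0,"rz":0}]' 0 25; python3 go.py .4796 -.0443 .2 2
```

```text
t: 16.9
tcp_pos: [0.5947, 0.3725, 0.0261]
ee_rot: [-3.089, 0.569, -0.001]
force: [0.4, 0.3, -0.4]
width: 0.0616
t: 17.9
tcp_pos: [0.5946, 0.3725, 0.1987]
ee_rot: [-3.089, 0.569, -0.003]
force: [1.1, 0.2, -1.8]
width: 0.0435
t 17.9 pos [594.6 372.5 198.7] yaw -20.9 w 43.5mm F [ 1.1  0.2 -1.8] j6 2.33
shift [ 4.1  43.04 -0.18] turn [-0.001 -0.002 -0.399]
```

```bash
python3 -m creep '[{"tx":4.1,"ty":43,"tz":0,"rx":0,"ry":0,"rz":-0.4},{"tx":4.1,"ty":43,"tz":0,"rx":0,"ry":0,"rz":-0.4},{"tx":4.1,"ty":43,"tz":0,"rx":0,"ry":0,"rz":-0.4},{"tx":4.1,"ty":43,"tz":0,"rx":0,"ry":0,"rz":-0.4},{"tx":4.1,"ty":43,"tz":0,"rx":0,"ry":0,"rz":-0.4},{"tx":4.1,"ty":43,"tz":0,"rx":0,"ry":0,"rz":-0.4},{"tx":4.1,"ty":43,"tz":0,"rx":0,"ry":0,"rz":-0.4},{"tx":4.1,"ty":43,"tz":0,"rx":0,"ry":0,"rz":-0.4},{"tx":4.1,"ty":43,"tz":0,"rx":0,"ry":0,"rz":-0.4},{"tx":4.1,"ty":43,"tz":0,"rx":0,"ry":0,"rz":-0.4}]'; python3 -m creep '[{"tx":0,"ty":0,"tz":2,"rx":0,"ry":0,"rz":0},{"tx":0,"ty":0,"tz":4,"rx":0,"ry":0,"rz":0},{"tx":0,"ty":0,"tz":6,"rx":0,"ry":0,"rz":0},{"tx":0,"ty":0,"tz":8,"rx":0,"ry":0,"rz":0},{"tx":0,"ty":0,"tz":8,"rx":0,"ry":0,"rz":0},{"tx":0,"ty":0,"tz":8,"rx":0,"ry":0,"rz":0},{"tx":0,"ty":0,"tz":8,"rx":0,"ry":0,"rz":0},{"tx":0,"ty":0,"tz":8,"rx":0,"ry":0,"rz":0},{"tx":0,"ty":0,"tz":8,"rx":0,"ry":0,"rz":0},{"tx":0,"ty":0,"tz":8,"rx":0,"ry":0,"rz":0}]';  python3 go.py .4796 -.0443 .0895 2; python3 -c "
from meas import *
d=snap('f')
t=cv2.imread('pics/f_top.png');s=cv2.imread('pics/f_scene.png')
cv2.imwrite('pics/f2.png',np.hstack([cv2.resize(t[170:290,230:350],(400,400)),cv2.resize(s[120:240,230:350],(400,400))]))"
```

```text
t: 18.9
tcp_pos: [0.4789, -0.047, 0.1957]
ee_rot: [3.141, 0.049, -0.001]
force: [1.5, 0.7, -0.1]
width: 0.0439
t: 19.9
tcp_pos: [0.4799, -0.0439, 0.1161]
ee_rot: [3.141, 0.056, 0.001]
force: [0.2, 0.0, -1.8]
width: 0.0438
t 19.9 pos [479.9 -43.9 116.1] yaw 2.1 w 43.8mm F [ 0.2  0.  -1.8] j6 1.20
shift [-0.03  0.03  2.66] turn [ 0.    -0.001  0.001]
```

View pics/f2.png

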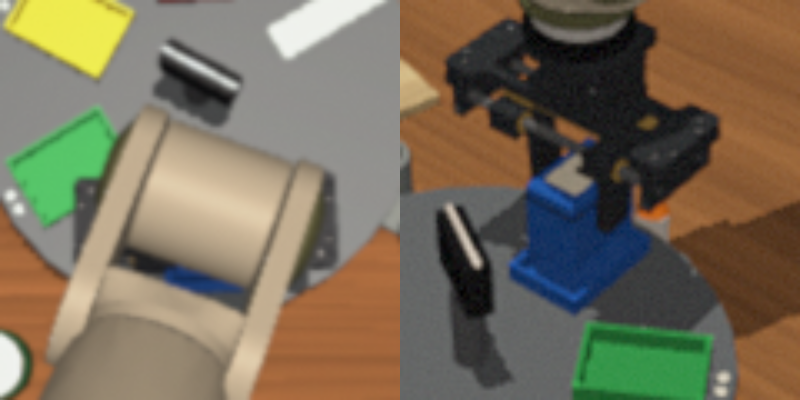

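```bash
python3 -m creep '[{"tx":0,"ty":0,"tz":0.5,"rx":0,"ry":0,"rz":0},{"tx":0,"ty":0,"tz":1,"rx":0,"ry":0,"rz":0},{"tx":0,"ty":0,"tz":1.5,"rx":0,"ry":0,"rz":0},{"tx":0,"ty":0,"tz":2,"rx":0,"ry":0,"rz":0},{"tx":0,"ty":0,"tz":2.4,"rx":0,"ry":0,"rz":0},{"tx":0,"ty":0,"tz":2.7,"rx":0,"ry":0,"rz":0},{"tx":0,"ty":0,"tz":2.7,"rx":0,"ry":0,"rz":0},{"tx":0,"ty":0,"tz":2.7,"rx":0,"ry":0,"rz":0},{"tx":0,"ty":0,"tz":2.7,"rx":0,"ry":0,"rz":0},{"tx":0,"ty":0,"tz":2.7,"rx":0,"ry":0,"rz":0}]';python3 -m creep '[{"tx":0,"ty":0,"tz":0,"rx":0,"ry":0,"rz":0},{"tx":0,"ty":0,"tz":0,"rx":0,"ry":0,"rz":0},{"tx":0,"ty":0,"tz":0,"rx":0,"ry":0,"rz":0},{"tx":0,"ty":0,"tz":0,"rx":0,"ry":0,"rz":0},{"tx":0,"ty":0,"tz":0,"rx":0,"ry":0,"rz":0},{"tx":0,"ty":0,"tz":-2,"rx":0,"ry":0,"rz":0},{"tx":0,"ty":0,"tz":-4,"rx":0,"ry":0,"rz":0},{"tx":0,"ty":0,"tz":-7,"rx":0,"ry":0,"rz":0},{"tx":0,"ty":0,"tz":-11,"rx":0,"ry":0,"rz":0},{"tx":0,"ty":0,"tz":-11,"rx":0,"ry":0,"rz":0}]' 66; python3 go.py .5997 -.0401 .2 62; python3 -c "
from meas import *
d=snap('g')
t=cv2.imread('pics/g_top.png');s=cv2.imread('pics/g_scene.png')
cv2.imwrite('pics/g2.png',np.hstack([cv2.resize(t[170:290,230:350],(400,400)),cv2.resize(s[120:240,230:350],(400,400))]))"
```

```text
t: 21.0
tcp_pos: [0.4799, -0.0439, 0.0889]
ee_rot: [3.141, 0.056, 0.001]
force: [0.0, 1.0, -2.1]
width: 0.044
t: 22.0
tcp_pos: [0.4816, -0.0444, 0.2031]
ee_rot: [3.138, 0.056, 0.013]
force: [-0.3, -0.4, -0.1]
width: 0.0581
t 22.0 pos [481.6 -44.4 203.1] yaw 2.1 w 58.1mm F [-0.3 -0.4 -0.1] j6 1.20
shift [ 1.182e+01 -1.000e-02  4.100e-01] turn [ 0.007 -0.006 -1.046]
```

View pics/g2.png

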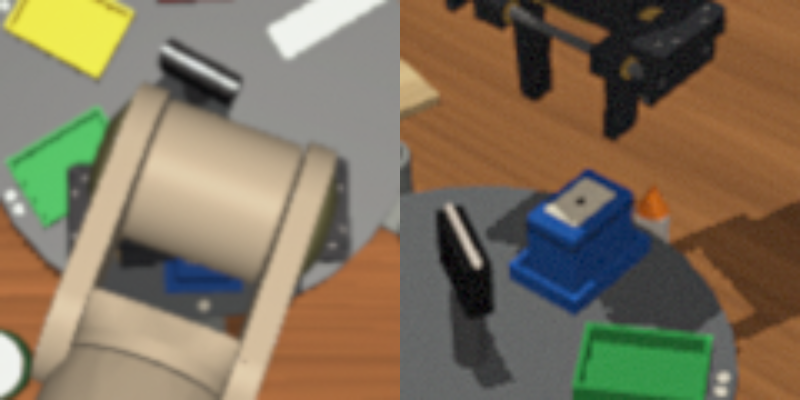

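```bash
python3 -m creep '[{"tx":11.8,"ty":0,"tz":0,"rx":0,"ry":0,"rz":-1.047},{"tx":11.8,"ty":0,"tz":0,"rx":0,"ry":0,"rz":-1.047},{"tx":11.8,"ty":0,"tz":0,"rx":0,"ry":0,"rz":-1.047},{"tx":11.8,"ty":0,"tz":0,"rx":0,"ry":0,"rz":-1.047},{"tx":11.8,"ty":0,"tz":0,"rx":0,"ry":0,"rz":-1.047},{"tx":11.8,"ty":0,"tz":0,"rx":0,"ry":0,"rz":-1.047},{"tx":11.8,"ty":0,"tz":0,"rx":0,"ry":0,"rz":-1.047},{"tx":11.8,"ty":0,"tz":0,"rx":0,"ry":0,"rz":-1.047},{"tx":11.8,"ty":0,"tz":1,"rx":0,"ry":0,"rz":-1.047},{"tx":11.8,"ty":0,"tz":2,"rx":0,"ry":0,"rz":-1.047}]';python3 go.py .5997 -.0401 .137 62
```

```text
t: 23.1
tcp_pos: [0.5974, -0.0397, 0.1773]
ee_rot: [-2.694, -1.615, 0.001]
force: [-0.3, 0.2, -0.3]
width: 0.0582
t 23.1 pos [597.4 -39.7 177.3] yaw 61.9 w 58.2mm F [-0.3  0.2 -0.3] j6 0.23
shift [0.07 0.22 4.03] turn [-0.001  0.    -0.002]
```

Lower and pinch in the second half, then click once counter-clockwise.

```bash
python3 -m creep '[{"tx":0.1,"ty":0.2,"tz":1.5,"rx":0,"ry":0,"rz":0},{"tx":0.1,"ty":0.2,"tz":3,"rx":0,"ry":0,"rz":0},{"tx":0.1,"ty":0.2,"tz":4,"rx":0,"ry":0,"rz":0},{"tx":0.1,"ty":0.2,"tz":4,"rx":0,"ry":0,"rz":0},{"tx":0.1,"ty":0.2,"tz":4,"rx":0,"ry":0,"rz":0},{"tx":0.1,"ty":0.2,"tz":4,"rx":0,"ry":0,"rz":0},{"tx":0.1,"ty":0.2,"tz":4,"rx":0,"ry":0,"rz":0},{"tx":0.1,"ty":0.2,"tz":4,"rx":0,"ry":0,"rz":0},{"tx":0.1,"ty":0.2,"tz":4,"rx":0,"ry":0,"rz":0},{"tx":0.1,"ty":0.2,"tz":4,"rx":0,"ry":0,"rz":0}]' 0 40; python3 go.py .5997 -.0401 .137 62
```

```text
t: 24.1
tcp_pos: [0.5997, -0.0396, 0.1387]
ee_rot: [-2.692, -1.619, 0.001]
force: [-2.9, 1.8, -3.8]
width: 0.02
t 24.1 pos [599.7 -39.6 138.7] yaw 62.0 w 20.0mm F [-2.9  1.8 -3.8] j6 0.23
shift [-0.04  0.03  0.17] turn [-0.001  0.     0.001]
```

```bash
python3 -m creep '[{"tx":0,"ty":0,"tz":0,"rx":0,"ry":0,"rz":-0.12},{"tx":0,"ty":0,"tz":0,"rx":0,"ry":0,"rz":-0.26},{"tx":0,"ty":0,"tz":0,"rx":0,"ry":0,"rz":-0.4},{"tx":0,"ty":0,"tz":0,"rx":0,"ry":0,"rz":-0.54},{"tx":0,"ty":0,"tz":0,"rx":0,"ry":0,"rz":-0.68},{"tx":0,"ty":0,"tz":0,"rx":0,"ry":0,"rz":-0.82},{"tx":0,"ty":0,"tz":0,"rx":0,"ry":0,"rz":-0.96},{"tx":0,"ty":0,"tz":0,"rx":0,"ry":0,"rz":-1.047},{"tx":0,"ty":0,"tz":0,"rx":0,"ry":0,"rz":-1.047},{"tx":0,"ty":0,"tz":0,"rx":0,"ry":0,"rz":-1.047}]'; python3 go.py .5997 -.0401 .136 122;  python3 -m creep '[{"tx":0,"ty":0,"tz":0,"rx":0,"ry":0,"rz":0},{"tx":0,"ty":0,"tz":0,"rx":0,"ry":0,"rz":0},{"tx":0,"ty":0,"tz":0,"rx":0,"ry":0,"rz":0},{"tx":0,"ty":0,"tz":0,"rx":0,"ry":0,"rz":0},{"tx":0,"ty":0,"tz":-2,"rx":0,"ry":0,"rz":0},{"tx":0,"ty":0,"tz":-5,"rx":0,"ry":0,"rz":0},{"tx":0,"ty":0,"tz":-8,"rx":0,"ry":0,"rz":0},{"tx":0,"ty":0,"tz":-8,"rx":0,"ry":0,"rz":0.15},{"tx":0,"ty":0,"tz":-8,"rx":0,"ry":0,"rz":0.3},{"tx":0,"ty":0,"tz":-8,"rx":0,"ry":0,"rz":0.45}]' 70 20;python3 go.py .593 .2612 .15 9.5
```

```text
t: 25.1
tcp_pos: [0.5994, -0.0396, 0.1387]
ee_rot: [-1.525, -2.745, 0.001]
force: [-4.9, 2.1, -3.4]
width: 0.0199
t 25.1 pos [599.4 -39.6 138.7] yaw 121.9 w 19.9mm F [-4.9  2.1 -3.4] j6 -0.82
shift [-0.06  0.    0.27] turn [-0.001 -0.001 -0.002]
t: 26.1
tcp_pos: [0.6001, -0.0398, 0.2191]
ee_rot: [2.104, 2.332, 0.001]
force: [-0.1, -0.2, -0.4]
width: 0.0618
t 26.1 pos [600.1 -39.8 219.1] yaw 95.9 w 61.8mm F [-0.1 -0.2 -0.4] j6 -0.37
shift [30.02  2.37  6.9 ] turn [ 1.000e-03 -0.000e+00  1.508e+00]
```

```bash
python3 -m creep '[{"tx":30,"ty":2.4,"tz":0,"rx":0,"ry":0,"rz":1.508},{"tx":30,"ty":2.4,"tz":0,"rx":0,"ry":0,"rz":1.508},{"tx":30,"ty":2.4,"tz":0,"rx":0,"ry":0,"rz":1.508},{"tx":30,"ty":2.4,"tz":0,"rx":0,"ry":0,"rz":1.508},{"tx":30,"ty":2.4,"tz":0,"rx":0,"ry":0,"rz":1.508},{"tx":30,"ty":2.4,"tz":0,"rx":0,"ry":0,"rz":1.508},{"tx":30,"ty":2.4,"tz":0,"rx":0,"ry":0,"rz":1.508},{"tx":30,"ty":2.4,"tz":0,"rx":0,"ry":0,"rz":1.508},{"tx":30,"ty":2.4,"tz":4,"rx":0,"ry":0,"rz":1.508},{"tx":30,"ty":2.4,"tz":9,"rx":0,"ry":0,"rz":1.508}]'; python3 go.py .593 .2612 .15 9.5;python3 -c "
from meas import *
d=snap('i')
run(roi=lambda n,x,y: (110<x<400 and 120<y<300) if n=='top' else (120<x<480 and 130<y<370))
t=cv2.imread('pics/i_top.png');s=cv2.imread('pics/i_scene.png')
cv2.imwrite('pics/i2.png',np.hstack([cv2.resize(t[110:310,120:320],(400,400)),cv2.resize(s[150:370,240:460],(400,400))]))" | grep -v orange
```

```text
t: 27.1
tcp_pos: [0.5923, 0.2617, 0.1299]
ee_rot: [-3.121, -0.35, -0.01]
force: [2.0, 0.2, 0.1]
width: 0.0615
t 27.1 pos [592.3 261.7 129.9] yaw 12.8 w 61.5mm F [2.  0.2 0.1] j6 1.58
shift [ 0.07  0.06 -2.01] turn [-0.    -0.006  0.057]
scene white (193, 242, 40, 34) 443.0 0.06 [725.1 -38.3 724.9 -38.5 100.3  30.6   2. ]
scene white (193, 242, 40, 34) 443.0 0.062 [726.1 -36.9 726.  -37.1 100.1  30.6   2. ]
scene white (437, 268, 22, 17) 184.5 0.06 [433.6 371.1 433.2 370.6  42.8  26.6  -4.9]
scene white (437, 268, 22, 17) 184.5 0.062 [435.3 371.5 435.  371.1  42.7  26.5  -4.9]
scene white (227, 169, 15, 13) 119.0 0.06 [ 495.  -203.8  495.2 -203.9   47.9   29.9   62.1]
scene white (227, 169, 15, 13) 119.0 0.062 [ 496.6 -202.   496.7 -202.2   47.8   29.8   62.1]
scene blue (219, 166, 28, 42) 585.0 0.062 [ 522.2 -184.4  526.7 -172.3  148.2   68.    58.5]
scene green (343, 281, 33, 46) 942.5 0.062 [613.6 270.5 613.4 270.2 103.   52.7  10.4]
scene green (263, 181, 42, 33) 723.5 0.062 [475.  -51.5 474.8 -52.3  98.7  73.1   1.1]
scene yellow (282, 217, 41, 26) 520.5 0.062 [535.3  51.4 531.  
[... 603 characters left out ...]
9.1]
top white (217, 270, 20, 20) 283.5 0.062 [375.  125.7 373.8 125.2  51.3  50.9 -89.1]
top white (321, 207, 20, 17) 170.0 0.06 [ 550.5 -153.3  550.5 -153.2   47.8   30.2   61.3]
top white (321, 207, 20, 17) 170.0 0.062 [ 550.2 -153.1  550.2 -153.    47.7   30.2   61.3]
top blue (310, 201, 37, 34) 654.5 0.062 [ 543.9 -147.5  543.6 -147.4   85.2   61.9   62. ]
top green (279, 225, 23, 32) 625.0 0.062 [479.6 -45.1 479.9 -45.4  84.2  59.1   2.9]
top green (186, 200, 6, 13) 41.0 0.062 [572.  234.7 572.  234.9  34.3  12.3  11.4]
top yellow (233, 203, 37, 34) 631.5 0.062 [536.2  61.6 536.   61.7  84.7  59.1 -58.2]
top red (232, 160, 37, 33) 633.5 0.062 [657.   66.3 656.8  66.3  86.6  60.8  62. ]
```

View pics/i2.png

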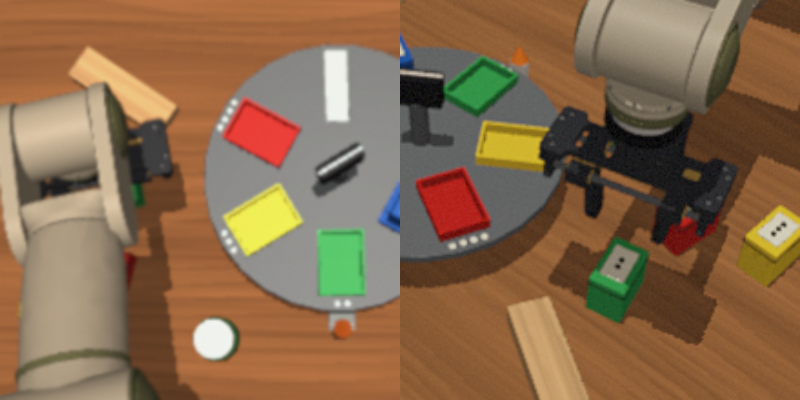

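```bash
python3 -m creep '[{"tx":0,"ty":0,"tz":0,"rx":0,"ry":0,"rz":0},{"tx":0,"ty":0,"tz":1,"rx":0,"ry":0,"rz":0},{"tx":0,"ty":0,"tz":3,"rx":0,"ry":0,"rz":0},{"tx":0,"ty":0,"tz":5,"rx":0,"ry":0,"rz":0},{"tx":0,"ty":0,"tz":5,"rx":0,"ry":0,"rz":0},{"tx":0,"ty":0,"tz":5,"rx":0,"ry":0,"rz":0},{"tx":0,"ty":0,"tz":5,"rx":0,"ry":0,"rz":0},{"tx":0,"ty":0,"tz":5,"rx":0,"ry":0,"rz":0},{"tx":0,"ty":0,"tz":5,"rx":0,"ry":0,"rz":0},{"tx":0,"ty":0,"tz":5,"rx":0,"ry":0,"rz":0}]'; python3 go.py .593 .2612 .026 9.5
```

```text
t: 28.3
tcp_pos: [0.5913, 0.2611, 0.0792]
ee_rot: [-3.121, -0.359, -0.001]
force: [-0.7, 0.1, -0.1]
width: 0.0617
t 28.3 pos [591.3 261.1  79.2] yaw 13.1 w 61.7mm F [-0.7  0.1 -0.1] j6 1.57
shift [0.16 0.03 5.32] turn [ 0.    -0.001  0.063]
```

```bash
python3 -m creep '[{"tx":0.15,"ty":0,"tz":0.5,"rx":0,"ry":0,"rz":0.063},{"tx":0.15,"ty":0,"tz":2,"rx":0,"ry":0,"rz":0.063},{"tx":0.15,"ty":0,"tz":3.5,"rx":0,"ry":0,"rz":0.063},{"tx":0.15,"ty":0,"tz":5.3,"rx":0,"ry":0,"rz":0.063},{"tx":0.15,"ty":0,"tz":5.3,"rx":0,"ry":0,"rz":0.063},{"tx":0.15,"ty":0,"tz":5.3,"rx":0,"ry":0,"rz":0.063},{"tx":0.15,"ty":0,"tz":5.3,"rx":0,"ry":0,"rz":0.063},{"tx":0.15,"ty":0,"tz":5.3,"rx":0,"ry":0,"rz":0.063},{"tx":0.15,"ty":0,"tz":5.3,"rx":0,"ry":0,"rz":0.063},{"tx":0.15,"ty":0,"tz":5.3,"rx":0,"ry":0,"rz":0.063}]';python3 -m creep '[{"tx":0,"ty":0,"tz":0,"rx":0,"ry":0,"rz":0},{"tx":0,"ty":0,"tz":0,"rx":0,"ry":0,"rz":0},{"tx":0,"ty":0,"tz":0,"rx":0,"ry":0,"rz":0},{"tx":0,"ty":0,"tz":0,"rx":0,"ry":0,"rz":0},{"tx":0,"ty":0,"tz":0,"rx":0,"ry":0,"rz":0},{"tx":0,"ty":0,"tz":0,"rx":0,"ry":0,"rz":0},{"tx":0,"ty":0,"tz":-3,"rx":0,"ry":0,"rz":0},{"tx":0,"ty":0,"tz":-8,"rx":0,"ry":0,"rz":0},{"tx":0,"ty":0,"tz":-13,"rx":0,"ry":0,"rz":0},{"tx":0,"ty":0,"tz":-17,"rx":0,"ry":0,"rz":0}]' 0 25; python3 go.py .4796 -.0443 .2 2
```

```text
t: 29.3
tcp_pos: [0.5927, 0.2615, 0.0261]
ee_rot: [-3.131, -0.261, -0.001]
force: [1.3, -0.3, -0.3]
width: 0.0617
t: 30.3
tcp_pos: [0.5927, 0.2614, 0.1986]
ee_rot: [-3.131, -0.261, -0.003]
force: [0.6, -0.2, -0.9]
width: 0.0435
t 30.3 pos [592.7 261.4 198.6] yaw 9.5 w 43.5mm F [ 0.6 -0.2 -0.9] j6 1.64
shift [-16.21  28.28  -0.17] turn [-0.    -0.002  0.131]
```

```bash
python3 -m creep '[{"tx":-16.2,"ty":28.3,"tz":0,"rx":0,"ry":0,"rz":0.131},{"tx":-16.2,"ty":28.3,"tz":0,"rx":0,"ry":0,"rz":0.131},{"tx":-16.2,"ty":28.3,"tz":0,"rx":0,"ry":0,"rz":0.131},{"tx":-16.2,"ty":28.3,"tz":0,"rx":0,"ry":0,"rz":0.131},{"tx":-16.2,"ty":28.3,"tz":0,"rx":0,"ry":0,"rz":0.131},{"tx":-16.2,"ty":28.3,"tz":0,"rx":0,"ry":0,"rz":0.131},{"tx":-16.2,"ty":28.3,"tz":0,"rx":0,"ry":0,"rz":0.131},{"tx":-16.2,"ty":28.3,"tz":0,"rx":0,"ry":0,"rz":0.131},{"tx":-16.2,"ty":28.3,"tz":0,"rx":0,"ry":0,"rz":0.131},{"tx":-16.2,"ty":28.3,"tz":2,"rx":0,"ry":0,"rz":0.131}]'; python3 -m creep '[{"tx":0,"ty":0,"tz":2,"rx":0,"ry":0,"rz":0},{"tx":0,"ty":0,"tz":4,"rx":0,"ry":0,"rz":0},{"tx":0,"ty":0,"tz":6,"rx":0,"ry":0,"rz":0},{"tx":0,"ty":0,"tz":6,"rx":0,"ry":0,"rz":0},{"tx":0,"ty":0,"tz":6,"rx":0,"ry":0,"rz":0},{"tx":0,"ty":0,"tz":6,"rx":0,"ry":0,"rz":0},{"tx":0,"ty":0,"tz":6,"rx":0,"ry":0,"rz":0},{"tx":0,"ty":0,"tz":6,"rx":0,"ry":0,"rz":0},{"tx":0,"ty":0,"tz":6,"rx":0,"ry":0,"rz":0},{"tx":0,"ty":0,"tz":6,"rx":0,"ry":0,"rz":0}]';  python3 go.py .4796 -.0443 .0895 2; python3 -c "
from meas import *
d=snap('j')
t=cv2.imread('pics/j_top.png');s=cv2.imread('pics/j_scene.png')
cv2.imwrite('pics/j2.png',np.hstack([cv2.resize(t[170:290,230:350],(400,400)),cv2.resize(s[120:240,230:350],(400,400))]))"
```

```text
t: 31.3
tcp_pos: [0.481, -0.044, 0.1772]
ee_rot: [3.14, 0.056, 0.007]
force: [-0.2, 0.4, -1.1]
width: 0.0435
t: 32.3
tcp_pos: [0.4797, -0.0445, 0.1159]
ee_rot: [3.141, 0.055, 0.001]
force: [-0.1, -0.2, -2.3]
width: 0.044
t 32.3 pos [479.7 -44.5 115.9] yaw 2.0 w 44.0mm F [-0.1 -0.2 -2.3] j6 1.20
shift [-0.01 -0.02  2.64] turn [ 0. -0.  0.]
```

View pics/j2.png

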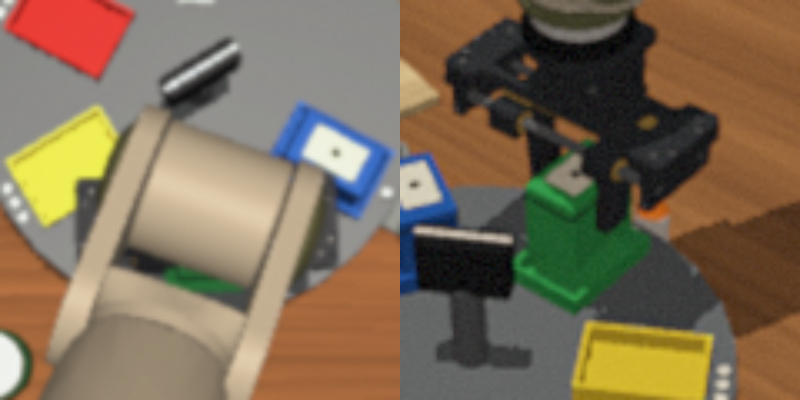

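```bash
python3 -m creep '[{"tx":0,"ty":0,"tz":0.5,"rx":0,"ry":0,"rz":0},{"tx":0,"ty":0,"tz":1,"rx":0,"ry":0,"rz":0},{"tx":0,"ty":0,"tz":1.5,"rx":0,"ry":0,"rz":0},{"tx":0,"ty":0,"tz":2,"rx":0,"ry":0,"rz":0},{"tx":0,"ty":0,"tz":2.4,"rx":0,"ry":0,"rz":0},{"tx":0,"ty":0,"tz":2.7,"rx":0,"ry":0,"rz":0},{"tx":0,"ty":0,"tz":2.7,"rx":0,"ry":0,"rz":0},{"tx":0,"ty":0,"tz":2.7,"rx":0,"ry":0,"rz":0},{"tx":0,"ty":0,"tz":2.7,"rx":0,"ry":0,"rz":0},{"tx":0,"ty":0,"tz":2.7,"rx":0,"ry":0,"rz":0}]';python3 -m creep '[{"tx":0,"ty":0,"tz":0,"rx":0,"ry":0,"rz":0},{"tx":0,"ty":0,"tz":0,"rx":0,"ry":0,"rz":0},{"tx":0,"ty":0,"tz":0,"rx":0,"ry":0,"rz":0},{"tx":0,"ty":0,"tz":0,"rx":0,"ry":0,"rz":0},{"tx":0,"ty":0,"tz":0,"rx":0,"ry":0,"rz":0},{"tx":0,"ty":0,"tz":-2,"rx":0,"ry":0,"rz":0},{"tx":0,"ty":0,"tz":-4,"rx":0,"ry":0,"rz":0},{"tx":0,"ty":0,"tz":-7,"rx":0,"ry":0,"rz":0},{"tx":0,"ty":0,"tz":-11,"rx":0,"ry":0,"rz":0},{"tx":0,"ty":0,"tz":-11,"rx":0,"ry":0,"rz":0}]' 66; python3 go.py .5997 -.0401 .2 -58; python3 -c "
from meas import *
d=snap('k')
t=cv2.imread('pics/k_top.png');s=cv2.imread('pics/k_scene.png')
cv2.imwrite('pics/k2.png',np.hstack([cv2.resize(t[170:290,230:350],(400,400)),cv2.resize(s[120:240,230:350],(400,400))]))"
```

```text
t: 33.4
tcp_pos: [0.4797, -0.0445, 0.0889]
ee_rot: [3.141, 0.055, 0.001]
force: [0.5, -0.7, -1.3]
width: 0.0437
t: 34.4
tcp_pos: [0.4814, -0.045, 0.2031]
ee_rot: [3.138, 0.055, 0.013]
force: [-0.4, -0.4, -0.8]
width: 0.0581
t 34.4 pos [481.4 -45.  203.1] yaw 2.0 w 58.1mm F [-0.4 -0.4 -0.8] j6 1.20
shift [11.84 -0.07  0.41] turn [-1.000e-03 -9.000e-03  1.048e+00]
```

View pics/k2.png

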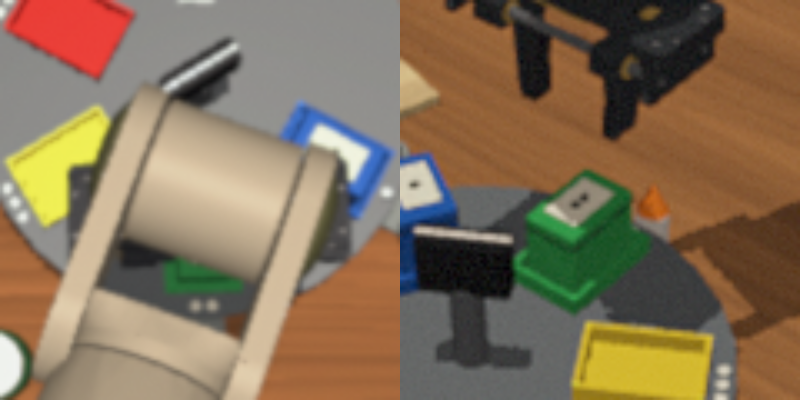

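```bash
python3 -m creep '[{"tx":11.8,"ty":0,"tz":0,"rx":0,"ry":0,"rz":1.047},{"tx":11.8,"ty":0,"tz":0,"rx":0,"ry":0,"rz":1.047},{"tx":11.8,"ty":0,"tz":0,"rx":0,"ry":0,"rz":1.047},{"tx":11.8,"ty":0,"tz":0,"rx":0,"ry":0,"rz":1.047},{"tx":11.8,"ty":0,"tz":0,"rx":0,"ry":0,"rz":1.047},{"tx":11.8,"ty":0,"tz":0,"rx":0,"ry":0,"rz":1.047},{"tx":11.8,"ty":0,"tz":0,"rx":0,"ry":0,"rz":1.047},{"tx":11.8,"ty":0,"tz":0,"rx":0,"ry":0,"rz":1.047},{"tx":11.8,"ty":0,"tz":1,"rx":0,"ry":0,"rz":1.047},{"tx":11.8,"ty":0,"tz":2,"rx":0,"ry":0,"rz":1.047}]';python3 go.py .5997 -.0401 .137 -58
```

```text
t: 35.5
tcp_pos: [0.5973, -0.0403, 0.1773]
ee_rot: [2.75, -1.518, -0.002]
force: [0.3, 0.4, -0.7]
width: 0.0581
t 35.5 pos [597.3 -40.3 177.3] yaw -57.8 w 58.1mm F [ 0.3  0.4 -0.7] j6 2.31
shift [ 0.12 -0.21  4.03] turn [0.001 0.001 0.003]
```

```bash
python3 -m creep '[{"tx":0.1,"ty":-0.2,"tz":1.5,"rx":0,"ry":0,"rz":0},{"tx":0.1,"ty":-0.2,"tz":3,"rx":0,"ry":0,"rz":0},{"tx":0.1,"ty":-0.2,"tz":4,"rx":0,"ry":0,"rz":0},{"tx":0.1,"ty":-0.2,"tz":4,"rx":0,"ry":0,"rz":0},{"tx":0.1,"ty":-0.2,"tz":4,"rx":0,"ry":0,"rz":0},{"tx":0.1,"ty":-0.2,"tz":4,"rx":0,"ry":0,"rz":0},{"tx":0.1,"ty":-0.2,"tz":4,"rx":0,"ry":0,"rz":0},{"tx":0.1,"ty":-0.2,"tz":4,"rx":0,"ry":0,"rz":0},{"tx":0.1,"ty":-0.2,"tz":4,"rx":0,"ry":0,"rz":0},{"tx":0.1,"ty":-0.2,"tz":4,"rx":0,"ry":0,"rz":0}]' 0 40; python3 go.py .5997 -.0401 .137 -58;  python3 -m creep '[{"tx":0,"ty":0,"tz":0,"rx":0,"ry":0,"rz":-0.12},{"tx":0,"ty":0,"tz":0,"rx":0,"ry":0,"rz":-0.26},{"tx":0,"ty":0,"tz":0,"rx":0,"ry":0,"rz":-0.4},{"tx":0,"ty":0,"tz":0,"rx":0,"ry":0,"rz":-0.54},{"tx":0,"ty":0,"tz":0,"rx":0,"ry":0,"rz":-0.68},{"tx":0,"ty":0,"tz":0,"rx":0,"ry":0,"rz":-0.82},{"tx":0,"ty":0,"tz":0,"rx":0,"ry":0,"rz":-0.96},{"tx":0,"ty":0,"tz":0,"rx":0,"ry":0,"rz":-1.047},{"tx":0,"ty":0,"tz":0,"rx":0,"ry":0,"rz":-1.047},{"tx":0,"ty":0,"tz":0,"rx":0,"ry":0,"rz":-1.047}]'; python3 go.py .5997 -.0401 .136 2;  python3 -m creep '[{"tx":0,"ty":0,"tz":0,"rx":0,"ry":0,"rz":0},{"tx":0,"ty":0,"tz":0,"rx":0,"ry":0,"rz":0},{"tx":0,"ty":0,"tz":0,"rx":0,"ry":0,"rz":0},{"tx":0,"ty":0,"tz":0,"rx":0,"ry":0,"rz":0},{"tx":0,"ty":0,"tz":-2,"rx":0,"ry":0,"rz":0},{"tx":0,"ty":0,"tz":-5,"rx":0,"ry":0,"rz":0},{"tx":0,"ty":0,"tz":-8,"rx":0,"ry":0,"rz":0},{"tx":0,"ty":0,"tz":-8,"rx":0,"ry":0,"rz":0},{"tx":0,"ty":0,"tz":-8,"rx":0,"ry":0,"rz":0},{"tx":0,"ty":0,"tz":-8,"rx":0,"ry":0,"rz":0}]' 70 20;python3 go.py .4325 .3717 .15 -6.4
```

```text
t: 36.5
tcp_pos: [0.5997, -0.0402, 0.1388]
ee_rot: [2.748, -1.522, -0.0]
force: [-0.8, -1.9, -3.8]
width: 0.0197
t 36.5 pos [599.7 -40.2 138.8] yaw -58.0 w 19.7mm F [-0.8 -1.9 -3.8] j6 2.32
shift [-0.01 -0.    0.18] turn [ 0. -0.  0.]
t: 37.5
tcp_pos: [0.6, -0.0398, 0.1388]
ee_rot: [-3.141, -0.051, -0.001]
force: [1.3, 1.7, -5.4]
width: 0.0194
t 37.5 pos [600.  -39.8 138.8] yaw 1.8 w 19.4mm F [ 1.3  1.7 -5.4] j6 1.28
shift [-0.03  0.03  0.28] turn [-0.001 -0.    -0.003]
t: 38.5
tcp_pos: [0.5993, -0.04, 0.2176]
ee_rot: [-3.141, -0.055, 0.003]
force: [-0.3, 0.7, -0.5]
width: 0.0616
t 38.5 pos [599.3 -40.  217.6] yaw 2.0 w 61.6mm F [-0.3  0.7 -0.5] j6 1.27
shift [-15.22 -41.73   6.81] turn [-0.     0.002  0.147]
```

```bash
python3 -m creep '[{"tx":-15.2,"ty":-41.7,"tz":0,"rx":0,"ry":0,"rz":0.147},{"tx":-15.2,"ty":-41.7,"tz":0,"rx":0,"ry":0,"rz":0.147},{"tx":-15.2,"ty":-41.7,"tz":0,"rx":0,"ry":0,"rz":0.147},{"tx":-15.2,"ty":-41.7,"tz":0,"rx":0,"ry":0,"rz":0.147},{"tx":-15.2,"ty":-41.7,"tz":0,"rx":0,"ry":0,"rz":0.147},{"tx":-15.2,"ty":-41.7,"tz":0,"rx":0,"ry":0,"rz":0.147},{"tx":-15.2,"ty":-41.7,"tz":0,"rx":0,"ry":0,"rz":0.147},{"tx":-15.2,"ty":-41.7,"tz":0,"rx":0,"ry":0,"rz":0.147},{"tx":-15.2,"ty":-41.7,"tz":0,"rx":0,"ry":0,"rz":0.147},{"tx":-15.2,"ty":-41.7,"tz":0,"rx":0,"ry":0,"rz":0.147}]'; python3 go.py .4325 .3717 .15 -6.4;python3 -c "
from meas import *
d=snap('l')
run(roi=lambda n,x,y: (110<x<400 and 120<y<300) if n=='top' else (120<x<480 and 130<y<370))
t=cv2.imread('pics/l_top.png');s=cv2.imread('pics/l_scene.png')
cv2.imwrite('pics/l2.png',np.hstack([cv2.resize(t[110:310,120:320],(400,400)),cv2.resize(s[150:370,260:480],(400,400))]))" | grep -v orange
```

```text
t: 39.5
tcp_pos: [0.4306, 0.375, 0.2174]
ee_rot: [3.137, -0.167, -0.004]
force: [0.0, -0.3, -0.4]
width: 0.0618
t 39.5 pos [430.6 375.  217.4] yaw -6.1 w 61.8mm F [ 0.  -0.3 -0.4] j6 2.19
shift [0.24 0.3  6.74] turn [0.    0.002 0.005]
scene white (256, 248, 28, 37) 459.5 0.06 [658.6  67.5 658.6  67.5 101.1  29.9  62. ]
scene white (256, 248, 28, 37) 459.5 0.062 [659.9  68.7 659.9  68.7 100.8  29.9  62. ]
scene white (355, 197, 23, 16) 248.0 0.06 [364.5 116.5 365.3 116.2  52.3  50.9   1.7]
scene white (355, 197, 23, 16) 248.0 0.062 [366.4 117.5 367.2 117.3  52.2  50.8   1.7]
scene white (389, 253, 22, 16) 171.0 0.06 [463.  271.9 462.7 271.9  43.4  27.1 -14.5]
scene white (389, 253, 22, 16) 171.0 0.062 [464.7 272.6 464.4 272.6  43.3  27.  -14.5]
scene white (187, 197, 22, 11) 145.0 0.06 [ 625.2 -199.5  625.  -199.3   48.4   30.8  -58.3]
scene white (187, 197, 22, 11) 145.0 0.062 [ 626.5 -197.7  626.3 -197.5   48.3   30.7  -58.3]
scene white (226, 169, 16, 14) 124.5 0.06 [ 495.8 -203.6  495.4 -203.5   48.9   30.1   63. ]
scene white (226, 169, 16, 14) 124.5 0.062 [ 497.4 -201.8  497.  
[... 1248 characters left out ...]
  25.7 -12.8]
top white (168, 238, 12, 18) 125.0 0.062 [460.5 272.3 460.6 272.4  42.9  25.6 -12.8]
top white (229, 223, 11, 16) 32.5 0.06 [507.  108.1 507.  108.   47.8  10.3  30.1]
top white (229, 223, 11, 16) 32.5 0.062 [506.9 107.9 506.8 107.8  47.8  10.3  30.1]
top blue (308, 158, 38, 34) 650.0 0.062 [ 665.  -143.6  665.1 -143.9   88.8   60.5  -58.2]
top green (310, 202, 37, 33) 651.0 0.062 [ 543.8 -147.3  543.6 -147.3   85.1   61.8   62.2]
top yellow (280, 226, 22, 31) 116.5 0.062 [500.3 -42.6 479.5 -45.7  81.2  56.5   0.6]
top red (233, 203, 37, 34) 640.0 0.062 [536.3  61.8 536.1  62.   85.3  59.6 -58.2]
top red (164, 233, 23, 28) 405.0 0.062 [459.3 267.5 459.  267.6  68.3  49.6 -14.3]
```

View pics/l2.png

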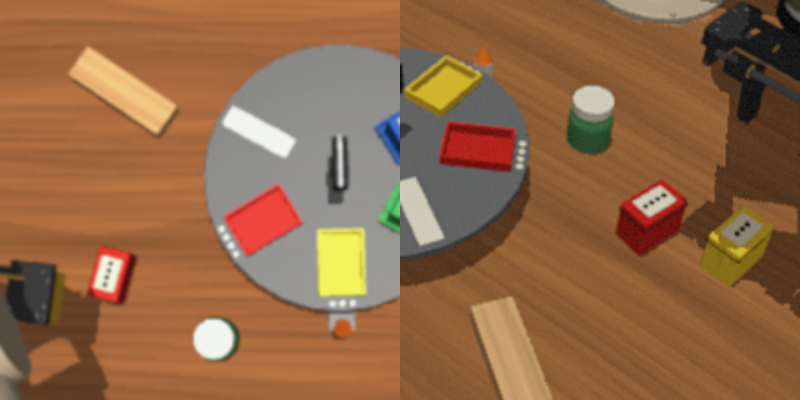

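```bash
python3 -m creep '[{"tx":0,"ty":0,"tz":4,"rx":0,"ry":0,"rz":0},{"tx":0,"ty":0,"tz":8,"rx":0,"ry":0,"rz":0},{"tx":0,"ty":0,"tz":12,"rx":0,"ry":0,"rz":0},{"tx":0,"ty":0,"tz":14,"rx":0,"ry":0,"rz":0},{"tx":0,"ty":0,"tz":14,"rx":0,"ry":0,"rz":0},{"tx":0,"ty":0,"tz":14,"rx":0,"ry":0,"rz":0},{"tx":0,"ty":0,"tz":14,"rx":0,"ry":0,"rz":0},{"tx":0,"ty":0,"tz":14,"rx":0,"ry":0,"rz":0},{"tx":0,"ty":0,"tz":14,"rx":0,"ry":0,"rz":0},{"tx":0,"ty":0,"tz":14,"rx":0,"ry":0,"rz":0}]'; python3 go.py .4325 .3717 .026 -6.4; python3 -c "
from meas import *
d=snap('m')
s=cv2.imread('pics/m_scene.png')
cv2.imwrite('pics/m2.png',cv2.resize(s[230:330,380:510],(650,500)))"
```

```text
t: 40.7
tcp_pos: [0.4334, 0.3714, 0.0793]
ee_rot: [-3.136, 0.176, -0.001]
force: [-0.1, -0.8, -0.4]
width: 0.0614
t 40.7 pos [433.4 371.4  79.3] yaw -6.4 w 61.4mm F [-0.1 -0.8 -0.4] j6 2.18
shift [-0.1  -0.02  5.33] turn [-0.001 -0.001 -0.   ]
```

View pics/m2.png

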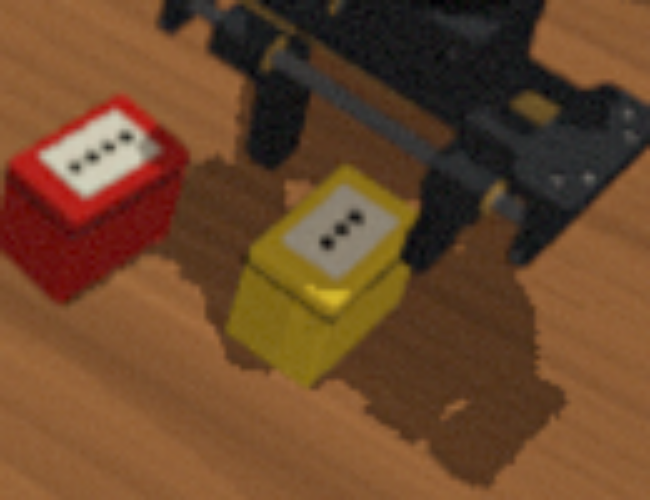

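```bash
python3 -m creep '[{"tx":-0.1,"ty":0,"tz":1.5,"rx":0,"ry":0,"rz":0},{"tx":-0.1,"ty":0,"tz":3,"rx":0,"ry":0,"rz":0},{"tx":-0.1,"ty":0,"tz":4.5,"rx":0,"ry":0,"rz":0},{"tx":-0.1,"ty":0,"tz":5.3,"rx":0,"ry":0,"rz":0},{"tx":-0.1,"ty":0,"tz":5.3,"rx":0,"ry":0,"rz":0},{"tx":-0.1,"ty":0,"tz":5.3,"rx":0,"ry":0,"rz":0},{"tx":-0.1,"ty":0,"tz":5.3,"rx":0,"ry":0,"rz":0},{"tx":-0.1,"ty":0,"tz":5.3,"rx":0,"ry":0,"rz":0},{"tx":-0.1,"ty":0,"tz":5.3,"rx":0,"ry":0,"rz":0},{"tx":-0.1,"ty":0,"tz":5.3,"rx":0,"ry":0,"rz":0}]';python3 -m creep '[{"tx":0,"ty":0,"tz":0,"rx":0,"ry":0,"rz":0},{"tx":0,"ty":0,"tz":0,"rx":0,"ry":0,"rz":0},{"tx":0,"ty":0,"tz":0,"rx":0,"ry":0,"rz":0},{"tx":0,"ty":0,"tz":0,"rx":0,"ry":0,"rz":0},{"tx":0,"ty":0,"tz":0,"rx":0,"ry":0,"rz":0},{"tx":0,"ty":0,"tz":0,"rx":0,"ry":0,"rz":0},{"tx":0,"ty":0,"tz":-3,"rx":0,"ry":0,"rz":0},{"tx":0,"ty":0,"tz":-8,"rx":0,"ry":0,"rz":0},{"tx":0,"ty":0,"tz":-13,"rx":0,"ry":0,"rz":0},{"tx":0,"ty":0,"tz":-17,"rx":0,"ry":0,"rz":0}]' 0 25; python3 go.py .4796 -.0443 .2 2
```

```text
t: 41.8
tcp_pos: [0.4324, 0.3715, 0.026]
ee_rot: [-3.136, 0.176, -0.001]
force: [-0.9, -0.2, 0.6]
width: 0.0615
t: 42.8
tcp_pos: [0.4323, 0.3714, 0.1985]
ee_rot: [-3.136, 0.176, -0.002]
force: [0.2, -0.6, -0.9]
width: 0.0441
t 42.8 pos [432.3 371.4 198.5] yaw -6.4 w 44.1mm F [ 0.2 -0.6 -0.9] j6 2.18
shift [ 9.35 40.78 -0.17] turn [-0.001 -0.002 -0.147]
```

```bash
python3 -m creep '[{"tx":9.3,"ty":40.8,"tz":0,"rx":0,"ry":0,"rz":-0.147},{"tx":9.3,"ty":40.8,"tz":0,"rx":0,"ry":0,"rz":-0.147},{"tx":9.3,"ty":40.8,"tz":0,"rx":0,"ry":0,"rz":-0.147},{"tx":9.3,"ty":40.8,"tz":0,"rx":0,"ry":0,"rz":-0.147},{"tx":9.3,"ty":40.8,"tz":0,"rx":0,"ry":0,"rz":-0.147},{"tx":9.3,"ty":40.8,"tz":0,"rx":0,"ry":0,"rz":-0.147},{"tx":9.3,"ty":40.8,"tz":0,"rx":0,"ry":0,"rz":-0.147},{"tx":9.3,"ty":40.8,"tz":0,"rx":0,"ry":0,"rz":-0.147},{"tx":9.3,"ty":40.8,"tz":0,"rx":0,"ry":0,"rz":-0.147},{"tx":9.3,"ty":40.8,"tz":0,"rx":0,"ry":0,"rz":-0.147}]'; python3 -m creep '[{"tx":0,"ty":0,"tz":2,"rx":0,"ry":0,"rz":0},{"tx":0,"ty":0,"tz":4,"rx":0,"ry":0,"rz":0},{"tx":0,"ty":0,"tz":6,"rx":0,"ry":0,"rz":0},{"tx":0,"ty":0,"tz":8,"rx":0,"ry":0,"rz":0},{"tx":0,"ty":0,"tz":8,"rx":0,"ry":0,"rz":0},{"tx":0,"ty":0,"tz":8,"rx":0,"ry":0,"rz":0},{"tx":0,"ty":0,"tz":8,"rx":0,"ry":0,"rz":0},{"tx":0,"ty":0,"tz":8,"rx":0,"ry":0,"rz":0},{"tx":0,"ty":0,"tz":8,"rx":0,"ry":0,"rz":0},{"tx":0,"ty":0,"tz":8,"rx":0,"ry":0,"rz":0}]';  python3 go.py .4796 -.0443 .0895 2; python3 -c "
from meas import *
d=snap('n')
t=cv2.imread('pics/n_top.png');s=cv2.imread('pics/n_scene.png')
cv2.imwrite('pics/n2.png',np.hstack([cv2.resize(t[170:290,230:350],(400,400)),cv2.resize(s[120:240,230:350],(400,400))]))"
```

```text
t: 43.8
tcp_pos: [0.4793, -0.0469, 0.1955]
ee_rot: [3.141, 0.049, -0.0]
force: [0.5, 1.5, -0.7]
width: 0.0436
t: 44.8
tcp_pos: [0.4792, -0.0445, 0.1161]
ee_rot: [3.141, 0.055, 0.001]
force: [0.0, -1.0, -0.5]
width: 0.0437
t 44.8 pos [479.2 -44.5 116.1] yaw 2.0 w 43.7mm F [ 0.  -1.  -0.5] j6 1.20
shift [ 0.04 -0.02  2.66] turn [ 0.    -0.001  0.   ]
```

View pics/n2.png

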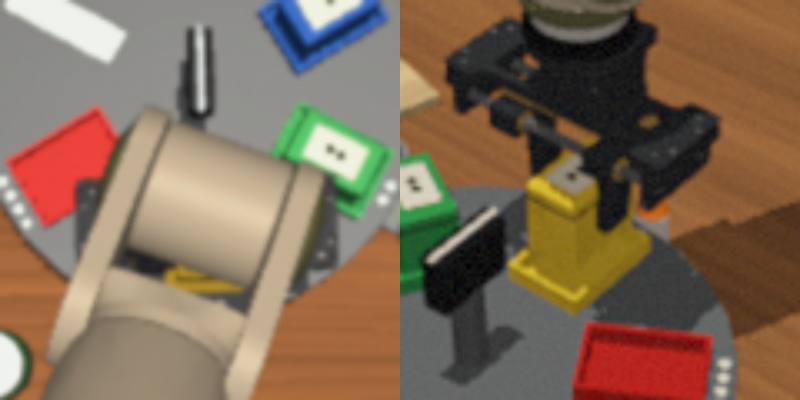

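```bash
python3 -m creep '[{"tx":0,"ty":0,"tz":0.5,"rx":0,"ry":0,"rz":0},{"tx":0,"ty":0,"tz":1,"rx":0,"ry":0,"rz":0},{"tx":0,"ty":0,"tz":1.5,"rx":0,"ry":0,"rz":0},{"tx":0,"ty":0,"tz":2,"rx":0,"ry":0,"rz":0},{"tx":0,"ty":0,"tz":2.4,"rx":0,"ry":0,"rz":0},{"tx":0,"ty":0,"tz":2.7,"rx":0,"ry":0,"rz":0},{"tx":0,"ty":0,"tz":2.7,"rx":0,"ry":0,"rz":0},{"tx":0,"ty":0,"tz":2.7,"rx":0,"ry":0,"rz":0},{"tx":0,"ty":0,"tz":2.7,"rx":0,"ry":0,"rz":0},{"tx":0,"ty":0,"tz":2.7,"rx":0,"ry":0,"rz":0}]';python3 -m creep '[{"tx":0,"ty":0,"tz":0,"rx":0,"ry":0,"rz":0},{"tx":0,"ty":0,"tz":0,"rx":0,"ry":0,"rz":0},{"tx":0,"ty":0,"tz":0,"rx":0,"ry":0,"rz":0},{"tx":0,"ty":0,"tz":0,"rx":0,"ry":0,"rz":0},{"tx":0,"ty":0,"tz":0,"rx":0,"ry":0,"rz":0},{"tx":0,"ty":0,"tz":-2,"rx":0,"ry":0,"rz":0},{"tx":0,"ty":0,"tz":-4,"rx":0,"ry":0,"rz":0},{"tx":0,"ty":0,"tz":-7,"rx":0,"ry":0,"rz":0},{"tx":0,"ty":0,"tz":-11,"rx":0,"ry":0,"rz":0},{"tx":0,"ty":0,"tz":-11,"rx":0,"ry":0,"rz":0}]' 66; python3 go.py .5997 -.0401 .2 2; python3 -c "
from meas import *
d=snap('o')
t=cv2.imread('pics/o_top.png');s=cv2.imread('pics/o_scene.png')
cv2.imwrite('pics/o2.png',np.hstack([cv2.resize(t[170:290,230:350],(400,400)),cv2.resize(s[120:240,230:350],(400,400))]))"
```

```text
t: 45.9
tcp_pos: [0.4792, -0.0444, 0.0889]
ee_rot: [3.141, 0.055, 0.001]
force: [-0.3, 0.1, -1.9]
width: 0.0437
t: 46.9
tcp_pos: [0.4809, -0.0449, 0.2031]
ee_rot: [3.138, 0.055, 0.013]
force: [-0.4, -0.2, -0.7]
width: 0.0581
t 46.9 pos [480.9 -44.9 203.1] yaw 2.0 w 58.1mm F [-0.4 -0.2 -0.7] j6 1.20
shift [11.89 -0.06  0.41] turn [ 0.003 -0.008  0.   ]
```

View pics/o2.png

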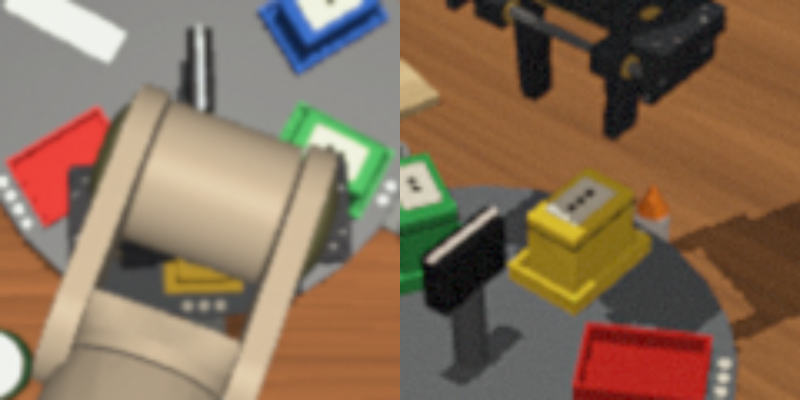

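Yellow is in. The knob is at 2°, which matches the tool.

```bash
python3 -m creep '[{"tx":11.8,"ty":0,"tz":0,"rx":0,"ry":0,"rz":0},{"tx":11.8,"ty":0,"tz":0,"rx":0,"ry":0,"rz":0},{"tx":11.8,"ty":0,"tz":0,"rx":0,"ry":0,"rz":0},{"tx":11.8,"ty":0,"tz":0,"rx":0,"ry":0,"rz":0},{"tx":11.8,"ty":0,"tz":0,"rx":0,"ry":0,"rz":0},{"tx":11.8,"ty":0,"tz":0,"rx":0,"ry":0,"rz":0},{"tx":11.8,"ty":0,"tz":1,"rx":0,"ry":0,"rz":0},{"tx":11.8,"ty":0,"tz":2.5,"rx":0,"ry":0,"rz":0},{"tx":11.8,"ty":0,"tz":2.5,"rx":0,"ry":0,"rz":0},{"tx":11.8,"ty":0,"tz":2.5,"rx":0,"ry":0,"rz":0}]';python3 go.py .5997 -.0401 .138 2
```

```text
t: 48.0
tcp_pos: [0.5967, -0.0403, 0.1738]
ee_rot: [-3.141, -0.055, 0.001]
force: [-0.2, -0.4, 0.1]
width: 0.0586
t 48.0 pos [596.7 -40.3 173.8] yaw 2.0 w 58.6mm F [-0.2 -0.4  0.1] j6 1.27
shift [ 0.31 -0.01  3.58] turn [-0.  0. -0.]
```

```bash
python3 -m creep '[{"tx":0.3,"ty":0,"tz":1.5,"rx":0,"ry":0,"rz":0},{"tx":0.3,"ty":0,"tz":3,"rx":0,"ry":0,"rz":0},{"tx":0.3,"ty":0,"tz":3.6,"rx":0,"ry":0,"rz":0},{"tx":0.3,"ty":0,"tz":3.6,"rx":0,"ry":0,"rz":0},{"tx":0.3,"ty":0,"tz":3.6,"rx":0,"ry":0,"rz":0},{"tx":0.3,"ty":0,"tz":3.6,"rx":0,"ry":0,"rz":0},{"tx":0.3,"ty":0,"tz":3.6,"rx":0,"ry":0,"rz":0},{"tx":0.3,"ty":0,"tz":3.6,"rx":0,"ry":0,"rz":0},{"tx":0.3,"ty":0,"tz":3.6,"rx":0,"ry":0,"rz":0},{"tx":0.3,"ty":0,"tz":3.6,"rx":0,"ry":0,"rz":0}]' 0 40; python3 go.py .5997 -.0401 .137 2;  python3 -m creep '[{"tx":0,"ty":0,"tz":0,"rx":0,"ry":0,"rz":-0.12},{"tx":0,"ty":0,"tz":0,"rx":0,"ry":0,"rz":-0.26},{"tx":0,"ty":0,"tz":0,"rx":0,"ry":0,"rz":-0.4},{"tx":0,"ty":0,"tz":0,"rx":0,"ry":0,"rz":-0.54},{"tx":0,"ty":0,"tz":0,"rx":0,"ry":0,"rz":-0.68},{"tx":0,"ty":0,"tz":0,"rx":0,"ry":0,"rz":-0.82},{"tx":0,"ty":0,"tz":0,"rx":0,"ry":0,"rz":-0.96},{"tx":0,"ty":0,"tz":0,"rx":0,"ry":0,"rz":-1.047},{"tx":0,"ty":0,"tz":0,"rx":0,"ry":0,"rz":-1.047},{"tx":0,"ty":0,"tz":0,"rx":0,"ry":0,"rz":-1.047}]'; python3 go.py .5997 -.0401 .136 62;  python3 -m creep '[{"tx":0,"ty":0,"tz":0,"rx":0,"ry":0,"rz":0},{"tx":0,"ty":0,"tz":0,"rx":0,"ry":0,"rz":0},{"tx":0,"ty":0,"tz":0,"rx":0,"ry":0,"rz":0},{"tx":0,"ty":0,"tz":0,"rx":0,"ry":0,"rz":0},{"tx":0,"ty":0,"tz":-2,"rx":0,"ry":0,"rz":0},{"tx":0,"ty":0,"tz":-5,"rx":0,"ry":0,"rz":0},{"tx":0,"ty":0,"tz":-8,"rx":0,"ry":0,"rz":0},{"tx":0,"ty":0,"tz":-8,"rx":0,"ry":0,"rz":0.15},{"tx":0,"ty":0,"tz":-8,"rx":0,"ry":0,"rz":0.3},{"tx":0,"ty":0,"tz":-8,"rx":0,"ry":0,"rz":0.45}]' 70 20;python3 go.py .4615 .2722 .15 -13.8
```

```text
t: 49.0
tcp_pos: [0.6003, -0.0398, 0.1386]
ee_rot: [-3.141, -0.055, -0.002]
force: [-1.2, 4.6, 6.2]
width: 0.0197
t 49.0 pos [600.3 -39.8 138.6] yaw 2.0 w 19.7mm F [-1.2  4.6  6.2] j6 1.27
shift [-0.06  0.02  0.16] turn [-0.    -0.001  0.   ]
t: 50.0
tcp_pos: [0.6, -0.0391, 0.1385]
ee_rot: [-2.692, -1.618, -0.002]
force: [-2.2, 8.5, 6.9]
width: 0.0191
t 50.0 pos [600.  -39.1 138.5] yaw 62.0 w 19.1mm F [-2.2  8.5  6.9] j6 0.23
shift [-0.1   0.02  0.25] turn [-0.    -0.002  0.   ]
t: 51.0
tcp_pos: [0.6, -0.0404, 0.2178]
ee_rot: [2.989, 0.967, 0.0]
force: [-0.1, -0.4, -1.0]
width: 0.0618
t 51.0 pos [600.  -40.4 217.8] yaw 35.8 w 61.8mm F [-0.1 -0.4 -1. ] j6 0.68
shift [  7.08 -33.45   6.77] turn [ 0.    -0.     0.867]
```

```bash
python3 -m creep '[{"tx":7.1,"ty":-33.4,"tz":0,"rx":0,"ry":0,"rz":0.867},{"tx":7.1,"ty":-33.4,"tz":0,"rx":0,"ry":0,"rz":0.867},{"tx":7.1,"ty":-33.4,"tz":0,"rx":0,"ry":0,"rz":0.867},{"tx":7.1,"ty":-33.4,"tz":0,"rx":0,"ry":0,"rz":0.867},{"tx":7.1,"ty":-33.4,"tz":0,"rx":0,"ry":0,"rz":0.867},{"tx":7.1,"ty":-33.4,"tz":0,"rx":0,"ry":0,"rz":0.867},{"tx":7.1,"ty":-33.4,"tz":0,"rx":0,"ry":0,"rz":0.867},{"tx":7.1,"ty":-33.4,"tz":0,"rx":0,"ry":0,"rz":0.867},{"tx":7.1,"ty":-33.4,"tz":2,"rx":0,"ry":0,"rz":0.867},{"tx":7.1,"ty":-33.4,"tz":5,"rx":0,"ry":0,"rz":0.867}]'; python3 -c "
from meas import *
d=snap('p')
run(roi=lambda n,x,y: (110<x<400 and 120<y<300) if n=='top' else (120<x<480 and 130<y<370))
t=cv2.imread('pics/p_top.png');s=cv2.imread('pics/p_scene.png')
cv2.imwrite('pics/p2.png',np.hstack([cv2.resize(t[110:310,120:320],(400,400)),cv2.resize(s[150:370,240:460],(400,400))]))" | grep -v orange;  python3 -m creep '[{"tx":0,"ty":0,"tz":1,"rx":0,"ry":0,"rz":0},{"tx":0,"ty":0,"tz":4,"rx":0,"ry":0,"rz":0},{"tx":0,"ty":0,"tz":7,"rx":0,"ry":0,"rz":0},{"tx":0,"ty":0,"tz":9,"rx":0,"ry":0,"rz":0},{"tx":0,"ty":0,"tz":9,"rx":0,"ry":0,"rz":0},{"tx":0,"ty":0,"tz":9,"rx":0,"ry":0,"rz":0},{"tx":0,"ty":0,"tz":9,"rx":0,"ry":0,"rz":0},{"tx":0,"ty":0,"tz":9,"rx":0,"ry":0,"rz":0},{"tx":0,"ty":0,"tz":9,"rx":0,"ry":0,"rz":0},{"tx":0,"ty":0,"tz":9,"rx":0,"ry":0,"rz":0}]';python3 go.py .4615 .2722 .026 -13.8
```

```text
t: 52.0
tcp_pos: [0.4608, 0.2715, 0.1684]
ee_rot: [-3.119, 0.366, -0.006]
force: [0.3, 0.2, -0.1]
width: 0.0619
scene white (283, 226, 45, 14) 387.5 0.06 [533.1  63.6 533.3  63.5 100.9  31.2 -57.9]
scene white (283, 226, 45, 14) 387.5 0.062 [534.6  64.8 534.8  64.6 100.7  31.2 -57.9]
scene white (355, 197, 23, 16) 250.0 0.06 [364.7 116.5 365.3 116.2  52.3  50.9   1.7]
scene white (355, 197, 23, 16) 250.0 0.062 [366.6 117.5 367.2 117.3  52.2  50.8   1.7]
scene white (200, 230, 24, 18) 189.0 0.06 [685.9 -84.5 686.  -84.8  47.7  32.1   1.9]
scene white (200, 230, 24, 18) 189.0 0.062 [687.1 -83.  687.1 -83.3  47.6  32.    1.9]
scene white (187, 197, 22, 11) 146.5 0.06 [ 625.4 -198.7  625.3 -198.6   48.5   31.2  -58.3]
scene white (187, 197, 22, 11) 146.5 0.062 [ 626.6 -196.9  626.6 -196.8   48.4   31.1  -58.3]
scene white (227, 169, 15, 13) 109.5 0.06 [ 495.2 -203.9  495.2 -203.9   46.    27.8   62.6]
scene white (227, 169, 15, 13) 109.5 0.062 [ 496.8 -202.1  496.8 -202.1   45.9   27.8   62.6]
scene blue (190, 226, 48, 50) 1333.5 0.062 [708.6 -54.5 707.6 -55.6 114.1  96.2   1.9]
scene gr
[... 1283 characters left out ...]
  27.3   61.3]
top white (322, 208, 18, 16) 144.0 0.062 [ 549.7 -154.2  549.8 -154.2   44.8   27.2   61.3]
top blue (277, 137, 23, 33) 633.0 0.062 [723.3 -36.4 723.1 -36.4  91.5  59.1   2.2]
top green (308, 158, 38, 34) 645.0 0.062 [ 664.7 -143.5  665.  -143.7   88.4   60.4  -58.2]
top yellow (310, 202, 37, 33) 622.5 0.062 [ 543.7 -147.6  543.9 -146.9   83.6   60.2   63.4]
top red (280, 225, 22, 32) 614.5 0.062 [479.3 -45.1 480.9 -45.8  83.9  56.6   0.6]
t: 53.2
tcp_pos: [0.4601, 0.2713, 0.0782]
ee_rot: [-3.12, 0.368, -0.001]
force: [-0.1, -0.3, 0.4]
width: 0.062
t 53.2 pos [460.1 271.3  78.2] yaw -13.5 w 62.0mm F [-0.1 -0.3  0.4] j6 2.12
shift [ 0.11 -0.12  5.22] turn [-0.    -0.001  0.006]
```

View pics/p2.png

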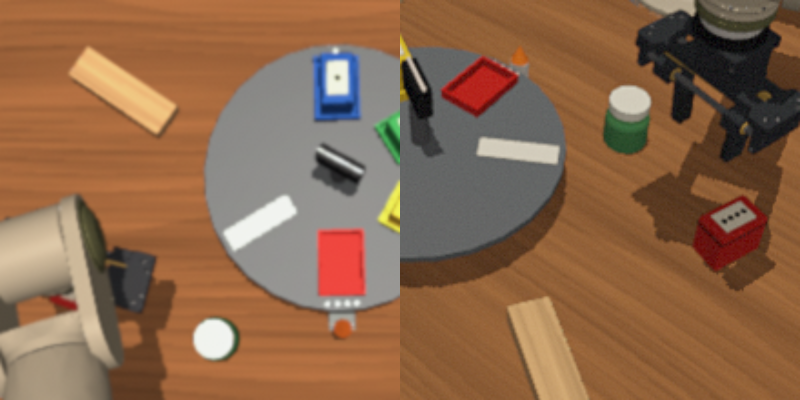

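```bash
python3 -m creep '[{"tx":0,"ty":0,"tz":-4,"rx":0,"ry":0,"rz":0},{"tx":0,"ty":0,"tz":-8,"rx":0,"ry":0,"rz":0},{"tx":0,"ty":0,"tz":-12,"rx":0,"ry":0,"rz":0},{"tx":0,"ty":8,"tz":-14,"rx":0,"ry":0,"rz":0},{"tx":0,"ty":12,"tz":-14,"rx":0,"ry":0,"rz":0},{"tx":0,"ty":15,"tz":-14,"rx":0,"ry":0,"rz":0},{"tx":0,"ty":15,"tz":-14,"rx":0,"ry":0,"rz":0},{"tx":0,"ty":15,"tz":-14,"rx":0,"ry":0,"rz":0},{"tx":0,"ty":15,"tz":-14,"rx":0,"ry":0,"rz":0},{"tx":0,"ty":15,"tz":-14,"rx":0,"ry":0,"rz":0}]';python3 -c "
from meas import *
d=snap('q')
for n in d:
    im=d[n];h=cv2.cvtColor(im['color'],cv2.COLOR_RGB2HSV).astype(int);m=(h[...,1]<80)&(h[...,2]>110)
    for c in blobs(m):
        r=rect(im,c,.06)
        if abs(r[0]-470)<60 and abs(r[1]-320)<60: print(n,cv2.boundingRect(c),r)
    for c in blobs(colours(im)['red']):
        r=rect(im,c,.06)
        if r[1]>200: print(n,cv2.boundingRect(c),r)
t=cv2.imread('pics/q_top.png');s=cv2.imread('pics/q_scene.png')
cv2.imwrite('pics/q2.png',np.hstack([cv2.resize(t[190:290,100:200],(400,400)),cv2.resize(s[230:330,370:470],(400,400))]))" 
```

```text
t: 54.2
tcp_pos: [0.4252, 0.1264, 0.2176]
ee_rot: [-3.12, 0.365, 0.0]
force: [0.0, 1.2, 0.2]
width: 0.0621
scene (411, 261, 25, 17) [450.8 322.  450.2 322.3  46.1  28.6 -18.9]
scene (402, 258, 40, 40) [472.7 330.3 472.9 330.8 102.1  68.2 -18.8]
top (149, 242, 14, 18) [448.3 323.4 448.1 323.5  44.7  27.6 -19.2]
top (145, 238, 22, 28) [440.6 313.5 446.1 317.2  68.   51.4 -18.5]
```

View pics/q2.png

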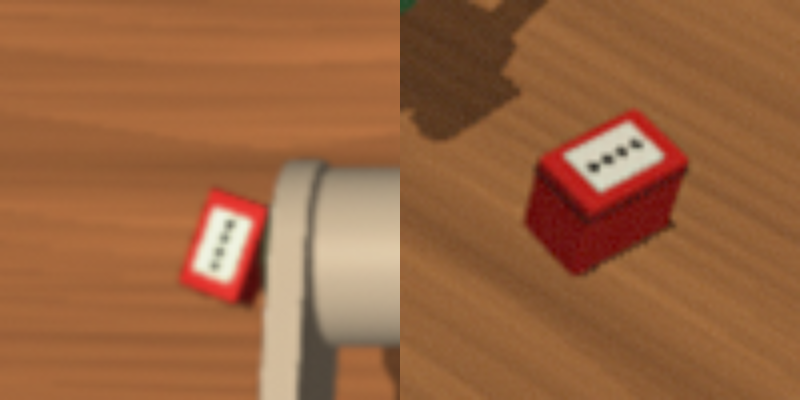

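Red was knocked to about (449.4, 322.8) mm with a yaw of −19°, and it is still upright.

```bash
python3 go.py .4494 .3228 .15 -19
```

```text
t 54.3 pos [425.2 126.3 217.5] yaw -13.4 w 61.6mm F [ 0.8 -0.4  0.1] j6 1.82
shift [ -2.18 -19.68   6.75] turn [0.    0.    0.098]
```

```bash
python3 -m creep '[{"tx":-2.2,"ty":-19.7,"tz":0,"rx":0,"ry":0,"rz":0.098},{"tx":-2.2,"ty":-19.7,"tz":0,"rx":0,"ry":0,"rz":0.098},{"tx":-2.2,"ty":-19.7,"tz":0,"rx":0,"ry":0,"rz":0.098},{"tx":-2.2,"ty":-19.7,"tz":0,"rx":0,"ry":0,"rz":0.098},{"tx":-2.2,"ty":-19.7,"tz":0,"rx":0,"ry":0,"rz":0.098},{"tx":-2.2,"ty":-19.7,"tz":4,"rx":0,"ry":0,"rz":0.098},{"tx":-2.2,"ty":-19.7,"tz":8,"rx":0,"ry":0,"rz":0.098},{"tx":-2.2,"ty":-19.7,"tz":12,"rx":0,"ry":0,"rz":0.098},{"tx":-2.2,"ty":-19.7,"tz":14,"rx":0,"ry":0,"rz":0.098},{"tx":-2.2,"ty":-19.7,"tz":14,"rx":0,"ry":0,"rz":0.098}]'; python3 go.py .4494 .3228 .026 -19; python3 -c "
from meas import *
d=snap('r')
s=cv2.imread('pics/r_scene.png')
cv2.imwrite('pics/r2.png',cv2.resize(s[220:320,360:490],(650,500)))"; python3 go.py .4494 .3228 .026 -19
```

```text
t: 55.3
tcp_pos: [0.4481, 0.3215, 0.0751]
ee_rot: [3.095, -0.519, -0.008]
force: [-0.6, 0.4, 0.3]
width: 0.0615
t 55.3 pos [448.1 321.5  75.1] yaw -19.1 w 61.5mm F [-0.6  0.4  0.3] j6 2.31
shift [ 0.11 -0.18  4.91] turn [ 0.004  0.004 -0.001]
t 55.4 pos [449.8 322.3  78.3] yaw -19.1 w 61.4mm F [0.4 0.5 1.1] j6 2.31
shift [-0.06 -0.03  5.23] turn [-0.    -0.    -0.001]
```

View pics/r2.png

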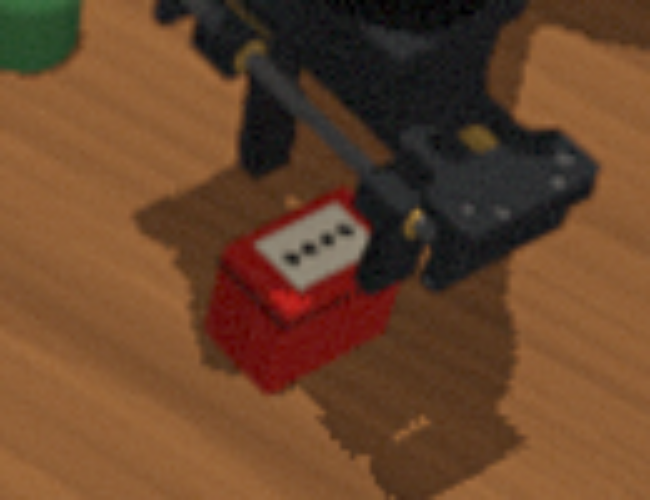

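```bash
python3 -m creep '[{"tx":0,"ty":0,"tz":1,"rx":0,"ry":0,"rz":0},{"tx":0,"ty":0,"tz":2.5,"rx":0,"ry":0,"rz":0},{"tx":0,"ty":0,"tz":4,"rx":0,"ry":0,"rz":0},{"tx":0,"ty":0,"tz":5.2,"rx":0,"ry":0,"rz":0},{"tx":0,"ty":0,"tz":5.2,"rx":0,"ry":0,"rz":0},{"tx":0,"ty":0,"tz":5.2,"rx":0,"ry":0,"rz":0},{"tx":0,"ty":0,"tz":5.2,"rx":0,"ry":0,"rz":0},{"tx":0,"ty":0,"tz":5.2,"rx":0,"ry":0,"rz":0},{"tx":0,"ty":0,"tz":5.2,"rx":0,"ry":0,"rz":0},{"tx":0,"ty":0,"tz":5.2,"rx":0,"ry":0,"rz":0}]';python3 -m creep '[{"tx":0,"ty":0,"tz":0,"rx":0,"ry":0,"rz":0},{"tx":0,"ty":0,"tz":0,"rx":0,"ry":0,"rz":0},{"tx":0,"ty":0,"tz":0,"rx":0,"ry":0,"rz":0},{"tx":0,"ty":0,"tz":0,"rx":0,"ry":0,"rz":0},{"tx":0,"ty":0,"tz":0,"rx":0,"ry":0,"rz":0},{"tx":0,"ty":0,"tz":0,"rx":0,"ry":0,"rz":0},{"tx":0,"ty":0,"tz":-3,"rx":0,"ry":0,"rz":0},{"tx":0,"ty":0,"tz":-8,"rx":0,"ry":0,"rz":0},{"tx":0,"ty":0,"tz":-13,"rx":0,"ry":0,"rz":0},{"tx":0,"ty":0,"tz":-17,"rx":0,"ry":0,"rz":0}]' 0 25; python3 go.py .4796 -.0443 .2 2
```

```text
t: 56.4
tcp_pos: [0.4496, 0.3221, 0.026]
ee_rot: [-3.098, 0.52, -0.001]
force: [-0.8, 0.5, 0.1]
width: 0.0614
t: 57.4
tcp_pos: [0.4494, 0.322, 0.1984]
ee_rot: [-3.098, 0.52, -0.002]
force: [0.4, -0.1, -2.0]
width: 0.0437
t 57.4 pos [449.4 322.  198.4] yaw -19.1 w 43.7mm F [ 0.4 -0.1 -2. ] j6 2.31
shift [14.82 33.63 -0.18] turn [-0.001 -0.001 -0.368]
```

```bash
python3 -m creep '[{"tx":14.8,"ty":33.6,"tz":0,"rx":0,"ry":0,"rz":-0.368},{"tx":14.8,"ty":33.6,"tz":0,"rx":0,"ry":0,"rz":-0.368},{"tx":14.8,"ty":33.6,"tz":0,"rx":0,"ry":0,"rz":-0.368},{"tx":14.8,"ty":33.6,"tz":0,"rx":0,"ry":0,"rz":-0.368},{"tx":14.8,"ty":33.6,"tz":0,"rx":0,"ry":0,"rz":-0.368},{"tx":14.8,"ty":33.6,"tz":0,"rx":0,"ry":0,"rz":-0.368},{"tx":14.8,"ty":33.6,"tz":0,"rx":0,"ry":0,"rz":-0.368},{"tx":14.8,"ty":33.6,"tz":0,"rx":0,"ry":0,"rz":-0.368},{"tx":14.8,"ty":33.6,"tz":0,"rx":0,"ry":0,"rz":-0.368},{"tx":14.8,"ty":33.6,"tz":0,"rx":0,"ry":0,"rz":-0.368}]'; python3 -m creep '[{"tx":0,"ty":0,"tz":2,"rx":0,"ry":0,"rz":0},{"tx":0,"ty":0,"tz":4,"rx":0,"ry":0,"rz":0},{"tx":0,"ty":0,"tz":6,"rx":0,"ry":0,"rz":0},{"tx":0,"ty":0,"tz":8,"rx":0,"ry":0,"rz":0},{"tx":0,"ty":0,"tz":8,"rx":0,"ry":0,"rz":0},{"tx":0,"ty":0,"tz":8,"rx":0,"ry":0,"rz":0},{"tx":0,"ty":0,"tz":8,"rx":0,"ry":0,"rz":0},{"tx":0,"ty":0,"tz":8,"rx":0,"ry":0,"rz":0},{"tx":0,"ty":0,"tz":8,"rx":0,"ry":0,"rz":0},{"tx":0,"ty":0,"tz":8,"rx":0,"ry":0,"rz":0}]';  python3 go.py .4796 -.0443 .0895 2; python3 -c "
from meas import *
d=snap('s')
t=cv2.imread('pics/s_top.png');s=cv2.imread('pics/s_scene.png')
cv2.imwrite('pics/s2.png',np.hstack([cv2.resize(t[170:290,230:350],(400,400)),cv2.resize(s[120:240,230:350],(400,400))]))"
```

```text
t: 58.4
tcp_pos: [0.4793, -0.0439, 0.1954]
ee_rot: [-3.141, -0.053, 0.001]
force: [0.1, -0.1, -1.8]
width: 0.044
t: 59.4
tcp_pos: [0.4797, -0.0439, 0.1161]
ee_rot: [3.141, 0.055, 0.001]
force: [0.4, -0.3, -2.0]
width: 0.0436
t 59.4 pos [479.7 -43.9 116.1] yaw 2.0 w 43.6mm F [ 0.4 -0.3 -2. ] j6 1.20
shift [-0.01  0.04  2.66] turn [ 0.    -0.001  0.   ]
```

View pics/s2.png

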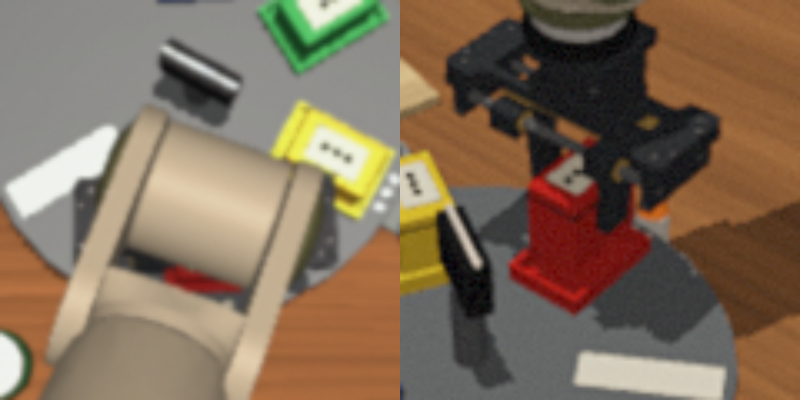

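```bash
python3 -m creep '[{"tx":0,"ty":0,"tz":0.5,"rx":0,"ry":0,"rz":0},{"tx":0,"ty":0,"tz":1,"rx":0,"ry":0,"rz":0},{"tx":0,"ty":0,"tz":1.5,"rx":0,"ry":0,"rz":0},{"tx":0,"ty":0,"tz":2,"rx":0,"ry":0,"rz":0},{"tx":0,"ty":0,"tz":2.4,"rx":0,"ry":0,"rz":0},{"tx":0,"ty":0,"tz":2.7,"rx":0,"ry":0,"rz":0},{"tx":0,"ty":0,"tz":2.7,"rx":0,"ry":0,"rz":0},{"tx":0,"ty":0,"tz":2.7,"rx":0,"ry":0,"rz":0},{"tx":0,"ty":0,"tz":2.7,"rx":0,"ry":0,"rz":0},{"tx":0,"ty":0,"tz":2.7,"rx":0,"ry":0,"rz":0}]';python3 -m creep '[{"tx":0,"ty":0,"tz":0,"rx":0,"ry":0,"rz":0},{"tx":0,"ty":0,"tz":0,"rx":0,"ry":0,"rz":0},{"tx":0,"ty":0,"tz":0,"rx":0,"ry":0,"rz":0},{"tx":0,"ty":0,"tz":0,"rx":0,"ry":0,"rz":0},{"tx":0,"ty":0,"tz":0,"rx":0,"ry":0,"rz":0},{"tx":0,"ty":0,"tz":-2,"rx":0,"ry":0,"rz":0},{"tx":0,"ty":0,"tz":-4,"rx":0,"ry":0,"rz":0},{"tx":0,"ty":0,"tz":-7,"rx":0,"ry":0,"rz":0},{"tx":0,"ty":0,"tz":-11,"rx":0,"ry":0,"rz":0},{"tx":0,"ty":0,"tz":-11,"rx":0,"ry":0,"rz":0}]' 66; python3 go.py .5997 -.0401 .2 62; python3 -c "
from meas import *
d=snap('u')
t=cv2.imread('pics/u_top.png');s=cv2.imread('pics/u_scene.png')
cv2.imwrite('pics/u2.png',np.hstack([cv2.resize(t[170:290,230:350],(400,400)),cv2.resize(s[120:240,230:350],(400,400))]))"
```

```text
t: 60.5
tcp_pos: [0.4797, -0.0438, 0.0889]
ee_rot: [3.141, 0.055, 0.0]
force: [-0.7, 0.8, -1.5]
width: 0.0439
t: 61.5
tcp_pos: [0.4814, -0.0444, 0.2031]
ee_rot: [3.138, 0.055, 0.013]
force: [-0.5, -0.2, -0.5]
width: 0.0581
t 61.5 pos [481.4 -44.4 203.1] yaw 2.0 w 58.1mm F [-0.5 -0.2 -0.5] j6 1.20
shift [ 1.184e+01 -1.000e-02  4.100e-01] turn [ 0.007 -0.006 -1.047]
```

View pics/u2.png

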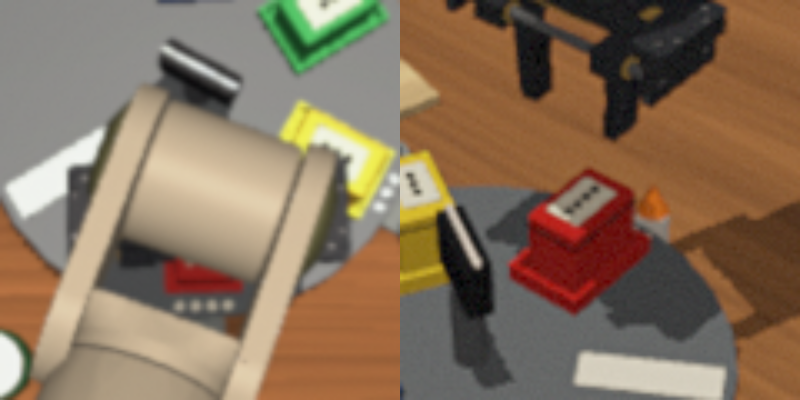

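Red is in. Now the last click, to the closed position.

```bash
python3 -m creep '[{"tx":11.8,"ty":0,"tz":0,"rx":0,"ry":0,"rz":-1.047},{"tx":11.8,"ty":0,"tz":0,"rx":0,"ry":0,"rz":-1.047},{"tx":11.8,"ty":0,"tz":0,"rx":0,"ry":0,"rz":-1.047},{"tx":11.8,"ty":0,"tz":0,"rx":0,"ry":0,"rz":-1.047},{"tx":11.8,"ty":0,"tz":0,"rx":0,"ry":0,"rz":-1.047},{"tx":11.8,"ty":0,"tz":0,"rx":0,"ry":0,"rz":-1.047},{"tx":11.8,"ty":0,"tz":0,"rx":0,"ry":0,"rz":-1.047},{"tx":11.8,"ty":0,"tz":0,"rx":0,"ry":0,"rz":-1.047},{"tx":11.8,"ty":0,"tz":1,"rx":0,"ry":0,"rz":-1.047},{"tx":11.8,"ty":0,"tz":2,"rx":0,"ry":0,"rz":-1.047}]';python3 go.py .5997 -.0401 .138 62;  python3 -m creep '[{"tx":0.1,"ty":0.2,"tz":1.5,"rx":0,"ry":0,"rz":0},{"tx":0.1,"ty":0.2,"tz":3,"rx":0,"ry":0,"rz":0},{"tx":0.1,"ty":0.2,"tz":3.9,"rx":0,"ry":0,"rz":0},{"tx":0.1,"ty":0.2,"tz":3.9,"rx":0,"ry":0,"rz":0},{"tx":0.1,"ty":0.2,"tz":3.9,"rx":0,"ry":0,"rz":0},{"tx":0.1,"ty":0.2,"tz":3.9,"rx":0,"ry":0,"rz":0},{"tx":0.1,"ty":0.2,"tz":3.9,"rx":0,"ry":0,"rz":0},{"tx":0.1,"ty":0.2,"tz":3.9,"rx":0,"ry":0,"rz":0},{"tx":0.1,"ty":0.2,"tz":3.9,"rx":0,"ry":0,"rz":0},{"tx":0.1,"ty":0.2,"tz":3.9,"rx":0,"ry":0,"rz":0}]' 0 40; python3 go.py .5997 -.0401 .137 62
```

```text
t: 62.6
tcp_pos: [0.5973, -0.0396, 0.1773]
ee_rot: [-2.695, -1.614, 0.001]
force: [0.1, 1.2, -1.0]
width: 0.058
t 62.6 pos [597.3 -39.6 177.3] yaw 61.8 w 58.0mm F [ 0.1  1.2 -1. ] j6 0.23
shift [0.08 0.24 3.93] turn [-0.001  0.    -0.003]
t: 63.6
tcp_pos: [0.5996, -0.0397, 0.1398]
ee_rot: [-2.693, -1.618, 0.0]
force: [-2.4, 1.4, -2.4]
width: 0.0194
t 63.6 pos [599.6 -39.7 139.8] yaw 62.0 w 19.4mm F [-2.4  1.4 -2.4] j6 0.23
shift [-0.03  0.03  0.28] turn [-0.  0. -0.]
```

```bash
python3 -m creep '[{"tx":0,"ty":0,"tz":0,"rx":0,"ry":0,"rz":-0.12},{"tx":0,"ty":0,"tz":0,"rx":0,"ry":0,"rz":-0.26},{"tx":0,"ty":0,"tz":0,"rx":0,"ry":0,"rz":-0.4},{"tx":0,"ty":0,"tz":0,"rx":0,"ry":0,"rz":-0.54},{"tx":0,"ty":0,"tz":0,"rx":0,"ry":0,"rz":-0.68},{"tx":0,"ty":0,"tz":0,"rx":0,"ry":0,"rz":-0.82},{"tx":0,"ty":0,"tz":0,"rx":0,"ry":0,"rz":-0.96},{"tx":0,"ty":0,"tz":0,"rx":0,"ry":0,"rz":-1.047},{"tx":0,"ty":0,"tz":0,"rx":0,"ry":0,"rz":-1.047},{"tx":0,"ty":0,"tz":0,"rx":0,"ry":0,"rz":-1.047}]'; python3 go.py .5997 -.0401 .136 122;  python3 -m creep '[{"tx":0,"ty":0,"tz":0,"rx":0,"ry":0,"rz":0},{"tx":0,"ty":0,"tz":0,"rx":0,"ry":0,"rz":0},{"tx":0,"ty":0,"tz":0,"rx":0,"ry":0,"rz":0},{"tx":0,"ty":0,"tz":0,"rx":0,"ry":0,"rz":0},{"tx":0,"ty":0,"tz":-2,"rx":0,"ry":0,"rz":0},{"tx":0,"ty":0,"tz":-5,"rx":0,"ry":0,"rz":0},{"tx":0,"ty":0,"tz":-9,"rx":0,"ry":0,"rz":0},{"tx":0,"ty":0,"tz":-12,"rx":0,"ry":0,"rz":0},{"tx":0,"ty":0,"tz":-12,"rx":0,"ry":0,"rz":0},{"tx":0,"ty":0,"tz":-12,"rx":0,"ry":0,"rz":0}]' 60 20;python3 -c "
from meas import *
d=snap('v')
t=cv2.imread('pics/a_top.png');s=cv2.imread('pics/a_scene.png')
cv2.imwrite('pics/v1.png',cv2.resize(t[195:300,345:445],None,fx=6,fy=5.7,interpolation=cv2.INTER_CUBIC))
cv2.imwrite('pics/v2.png',cv2.resize(s[125:185,145:250],None,fx=7,fy=7,interpolation=cv2.INTER_CUBIC))"
```

```text
t: 64.6
tcp_pos: [0.5994, -0.0396, 0.1398]
ee_rot: [-1.527, -2.744, 0.0]
force: [-4.6, 0.7, -1.9]
width: 0.0194
t 64.6 pos [599.4 -39.6 139.8] yaw 121.8 w 19.4mm F [-4.6  0.7 -1.9] j6 -0.82
shift [-0.06 -0.    0.38] turn [-0.001 -0.001 -0.003]
t: 65.6
tcp_pos: [0.5998, -0.0398, 0.2598]
ee_rot: [1.523, 2.747, 0.0]
force: [1.0, -0.2, -0.2]
width: 0.0526
```

View pics/v1.png

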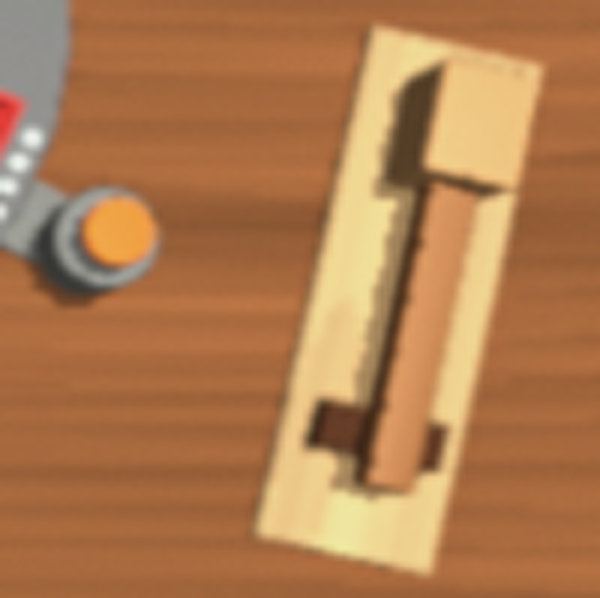

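View pics/v2.png

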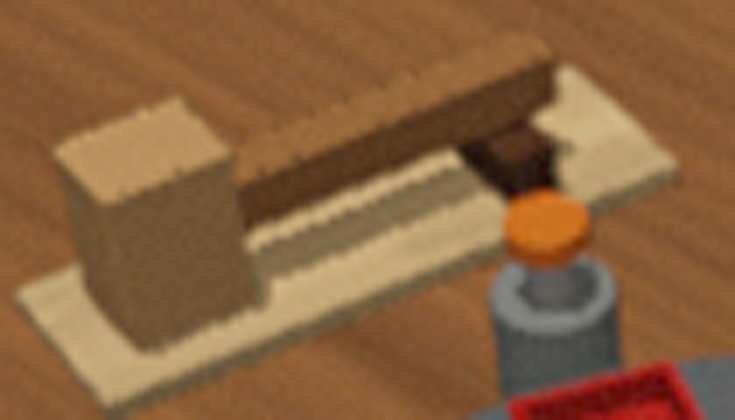

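View pics/v_top.png

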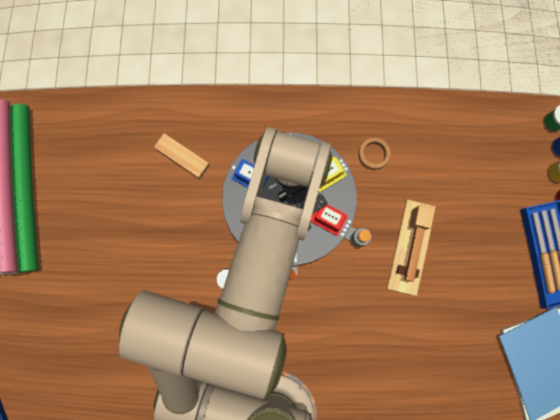

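View pics/v_scene.png

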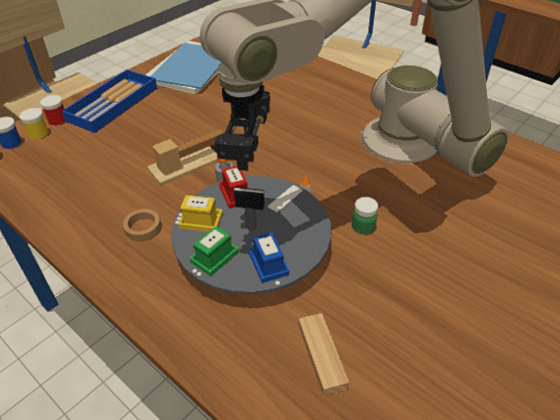

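```bash
python3 - <<'E'
from meas import *
t=viewer.get_image("top");s=viewer.get_image("scene")
T=lambda x,y:(345+(x+.5)/6-.5,195+(y+.5)/5.7-.5)
S=lambda x,y:(145+(x+.5)/7-.5,125+(y+.5)/7-.5)
f=lambda P:np.round(P[:2]*1000,1)
def ln(a,b): d=b-a;return round(np.degrees(np.arctan2(d[1],d[0])),1)
print("slab z.01");c=[f(onz(t,*T(*p),.01)) for p in((375,25),(545,67),(432,575),(255,535))];print(c,np.mean(c,0));print(ln(c[3],c[0]),ln(c[2],c[1]))
c=[f(onz(s,*S(*p),.01)) for p in((15,295),(115,402),(680,165),(572,65))];print(c,np.mean(c,0));print(ln(c[2],c[1]),ln(c[3],c[0]))
print("handle z.062");c=[f(onz(t,*T(*p),.062)) for p in((363,485),(413,490),(428,180),(479,187))];print(c,ln(c[0],c[2]),ln(c[1],c[3]),(c[0]+c[1])/2,(c[2]+c[3])/2)
c=[f(onz(s,*S(*p),.062)) for p in((517,33),(555,62),(230,135),(243,182))];print(c,ln(c[0],c[2]),ln(c[1],c[3]))
print("head z.086");c=[f(onz(t,*T(*p),.086)) for p in((445,58),(540,75),(515,190),(425,172))];print(c,np.mean(c,0))
c=[f(onz(s,*S(*p),.086)) for p in((53,152),(183,97),(235,155),(105,207))];print(c,np.mean(c,0),ln(c[1],c[0]),ln(c[2],c[3]))
for n,im,pix in(("t",t,T(119,231)),("s",s,S(547,222))): print("pin",f(onz(im,*pix,.105)))
E
```

```text
slab z.01
[array([ 606.1, -379.5]), array([ 585.8, -462.6]), array([ 332.2, -403.1]), array([ 352.1, -318.6])] [ 469.05 -390.95]
-13.5 -13.2
[array([ 589.2, -459.8]), array([ 604.8, -377.7]), array([ 355., -317.]), array([ 334.7, -401.8])] [ 470.925 -389.075]
-13.7 -12.8
handle z.062
[array([ 376.9, -357.3]), array([ 374.5, -380.4]), array([ 522.8, -389.5]), array([ 519.7, -413.4])] -12.4 -12.8 [ 375.7  -368.85] [ 521.25 -401.45]
[array([ 381.9, -379.6]), array([ 386. , -353.1]), array([ 504.2, -416.1]), array([ 520.8, -388.7])] -16.6 -14.8
head z.086
[array([ 578.7, -392.1]), array([ 571.1, -436.2]), array([ 516. , -423.1]), array([ 524.2, -381.6])] [ 547.5  -408.25]
[array([ 574.5, -432.3]), array([ 518.8, -421.6]), array([ 530.1, -377.2]), array([ 583.4, -389.9])] [ 551.7  -405.25] -10.9 -13.4
pin [ 493.6 -239.2]
pin [ 497.1 -237.5]
```

```bash
python3 go.py .5035 -.397 .2 166.9
```

```text
t 65.8 pos [599.5 -39.7 258.4] yaw 122.0 w 52.3mm F [-0.3  0.9 -0.1] j6 -0.82
shift [-25.23 -27.05   5.85] turn [-0.001 -0.002 -0.784]
```

```bash
python3 -m creep '[{"tx":-25.2,"ty":-27,"tz":0,"rx":0,"ry":0,"rz":-0.784},{"tx":-25.2,"ty":-27,"tz":0,"rx":0,"ry":0,"rz":-0.784},{"tx":-25.2,"ty":-27,"tz":0,"rx":0,"ry":0,"rz":-0.784},{"tx":-25.2,"ty":-27,"tz":0,"rx":0,"ry":0,"rz":-0.784},{"tx":-25.2,"ty":-27,"tz":0,"rx":0,"ry":0,"rz":-0.784},{"tx":-25.2,"ty":-27,"tz":0,"rx":0,"ry":0,"rz":-0.784},{"tx":-25.2,"ty":-27,"tz":0,"rx":0,"ry":0,"rz":-0.784},{"tx":-25.2,"ty":-27,"tz":0,"rx":0,"ry":0,"rz":-0.784},{"tx":-25.2,"ty":-27,"tz":4,"rx":0,"ry":0,"rz":-0.784},{"tx":-25.2,"ty":-27,"tz":8,"rx":0,"ry":0,"rz":-0.784}]';  python3 -m creep '[{"tx":0,"ty":0,"tz":2,"rx":0,"ry":0,"rz":0},{"tx":0,"ty":0,"tz":5,"rx":0,"ry":0,"rz":0},{"tx":0,"ty":0,"tz":8,"rx":0,"ry":0,"rz":0},{"tx":0,"ty":0,"tz":8,"rx":0,"ry":0,"rz":0},{"tx":0,"ty":0,"tz":8,"rx":0,"ry":0,"rz":0},{"tx":0,"ty":0,"tz":8,"rx":0,"ry":0,"rz":0},{"tx":0,"ty":0,"tz":8,"rx":0,"ry":0,"rz":0},{"tx":0,"ty":0,"tz":8,"rx":0,"ry":0,"rz":0},{"tx":0,"ty":0,"tz":8,"rx":0,"ry":0,"rz":0},{"tx":0,"ty":0,"tz":8,"rx":0,"ry":0,"rz":0}]';python3 go.py .5035 -.397 .032 166.9;python3 -c "
from meas import *
d=snap('w')
s=cv2.imread('pics/w_scene.png');t=cv2.imread('pics/w_top.png')
cv2.imwrite('pics/w2.png',np.hstack([cv2.resize(t[190:300,340:450],(400,400)),cv2.resize(s[100:200,140:240],(400,400))]))"
```

```text
t: 66.8
tcp_pos: [0.5036, -0.3978, 0.1782]
ee_rot: [0.361, 3.12, -0.001]
force: [0.9, -0.5, -0.5]
width: 0.0533
t: 67.8
tcp_pos: [0.5043, -0.3966, 0.1001]
ee_rot: [0.358, 3.121, -0.0]
force: [-0.1, 0.6, 0.2]
width: 0.0527
t 67.8 pos [ 504.3 -396.6  100.1] yaw 166.9 w 52.7mm F [-0.1  0.6  0.2] j6 -2.19
shift [ 0.07 -0.06  6.81] turn [-0.  0.  0.]
```

View pics/w2.png

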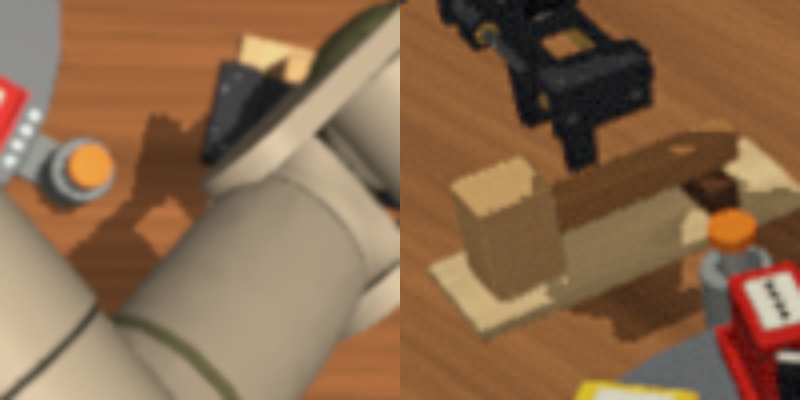

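```bash
python3 -m creep '[{"tx":0,"ty":0,"tz":1.5,"rx":0,"ry":0,"rz":0},{"tx":0,"ty":0,"tz":3,"rx":0,"ry":0,"rz":0},{"tx":0,"ty":0,"tz":4.5,"rx":0,"ry":0,"rz":0},{"tx":0,"ty":0,"tz":5.5,"rx":0,"ry":0,"rz":0},{"tx":0,"ty":0,"tz":6.2,"rx":0,"ry":0,"rz":0},{"tx":0,"ty":0,"tz":6.8,"rx":0,"ry":0,"rz":0},{"tx":0,"ty":0,"tz":6.8,"rx":0,"ry":0,"rz":0},{"tx":0,"ty":0,"tz":6.8,"rx":0,"ry":0,"rz":0},{"tx":0,"ty":0,"tz":6.8,"rx":0,"ry":0,"rz":0},{"tx":0,"ty":0,"tz":6.8,"rx":0,"ry":0,"rz":0}]';python3 -m creep '[{"tx":0,"ty":0,"tz":0,"rx":0,"ry":0,"rz":0},{"tx":0,"ty":0,"tz":0,"rx":0,"ry":0,"rz":0},{"tx":0,"ty":0,"tz":0,"rx":0,"ry":0,"rz":0},{"tx":0,"ty":0,"tz":0,"rx":0,"ry":0,"rz":0},{"tx":0,"ty":0,"tz":0,"rx":0,"ry":0,"rz":0},{"tx":0,"ty":0,"tz":0,"rx":0,"ry":0,"rz":0},{"tx":0,"ty":0,"tz":0,"rx":0,"ry":0,"rz":0},{"tx":0,"ty":0,"tz":0,"rx":0,"ry":0,"rz":0},{"tx":0,"ty":0,"tz":0,"rx":0,"ry":0,"rz":0},{"tx":0,"ty":0,"tz":0,"rx":0,"ry":0,"rz":0}]' 0 60; python3 go.py .5035 -.397 .032 166.9; python3 -c "
from meas import *
d=snap('x')
s=cv2.imread('pics/x_scene.png')
cv2.imwrite('pics/x2.png',cv2.resize(s[100:200,140:240],(600,600)))"
```

```text
t: 68.9
tcp_pos: [0.5044, -0.3967, 0.0322]
ee_rot: [0.358, 3.121, -0.001]
force: [0.9, -0.2, -0.2]
width: 0.053
t: 69.9
tcp_pos: [0.5042, -0.3966, 0.0318]
ee_rot: [0.358, 3.121, -0.0]
force: [-0.7, -0.9, 0.9]
width: 0.0233
t 69.9 pos [ 504.2 -396.6   31.8] yaw 166.9 w 23.3mm F [-0.7 -0.9  0.9] j6 -2.19
shift [ 0.06 -0.05 -0.02] turn [-0.  0.  0.]
```

View pics/x2.png

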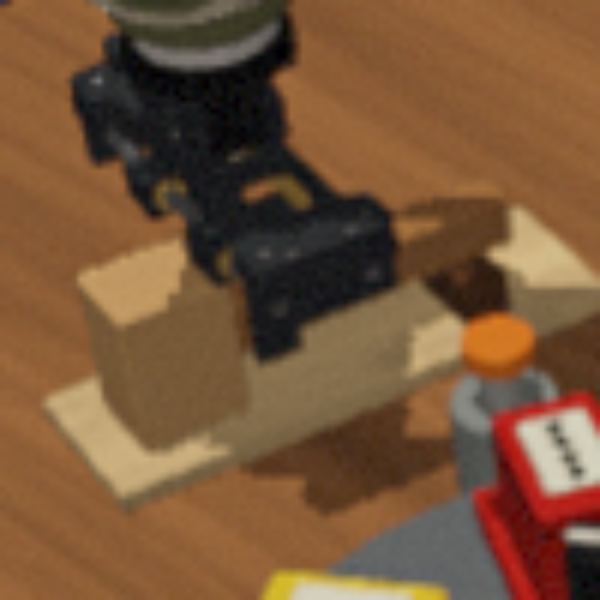

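```bash
python3 -m creep '[{"tx":0,"ty":0,"tz":-2,"rx":0,"ry":0,"rz":0},{"tx":0,"ty":0,"tz":-4,"rx":0,"ry":0,"rz":0},{"tx":0,"ty":0,"tz":-7,"rx":0,"ry":0,"rz":0},{"tx":0,"ty":0,"tz":-10,"rx":0,"ry":0,"rz":0},{"tx":0,"ty":0,"tz":-13,"rx":0,"ry":0,"rz":0},{"tx":0,"ty":0,"tz":-16,"rx":0,"ry":0,"rz":0},{"tx":0,"ty":0,"tz":-18,"rx":0,"ry":0,"rz":0},{"tx":0,"ty":0,"tz":-18,"rx":0,"ry":0,"rz":0},{"tx":0,"ty":0,"tz":-18,"rx":0,"ry":0,"rz":0},{"tx":0,"ty":0,"tz":-18,"rx":0,"ry":0,"rz":0}]'; python3 go.py .4497 -.2277 .212 166.9
```

```text
t: 71.0
tcp_pos: [0.5038, -0.396, 0.2097]
ee_rot: [-0.358, -3.118, -0.004]
force: [-0.1, -0.8, -2.8]
width: 0.0236
t 71.0 pos [ 503.8 -396.   209.7] yaw 166.9 w 23.6mm F [-0.1 -0.8 -2.8] j6 -2.19
shift [ 9.09 15.16 -0.17] turn [ 0.002 -0.003  0.   ]
```

Move over the pin fairly gently, then look.

```bash
python3 -m creep '[{"tx":1.5,"ty":2.5,"tz":0,"rx":0,"ry":0,"rz":0},{"tx":3,"ty":5,"tz":0,"rx":0,"ry":0,"rz":0},{"tx":4.5,"ty":7.5,"tz":0,"rx":0,"ry":0,"rz":0},{"tx":6,"ty":10,"tz":0,"rx":0,"ry":0,"rz":0},{"tx":7.5,"ty":12.5,"tz":0,"rx":0,"ry":0,"rz":0},{"tx":9.1,"ty":15.2,"tz":0,"rx":0,"ry":0,"rz":0},{"tx":9.1,"ty":15.2,"tz":1,"rx":0,"ry":0,"rz":0},{"tx":9.1,"ty":15.2,"tz":3,"rx":0,"ry":0,"rz":0},{"tx":9.1,"ty":15.2,"tz":5,"rx":0,"ry":0,"rz":0},{"tx":9.1,"ty":15.2,"tz":5,"rx":0,"ry":0,"rz":0}]';python3 -c "
from meas import *
d=snap('y')
s=cv2.imread('pics/y_scene.png');t=cv2.imread('pics/y_top.png')
cv2.imwrite('pics/y2.png',np.hstack([cv2.resize(t[180:290,310:420],(400,400)),cv2.resize(s[100:200,180:280],(400,400))]))";python3 go.py .4497 -.2277 .16 166.9
```

```text
t: 72.0
tcp_pos: [0.4489, -0.2273, 0.1586]
ee_rot: [-0.358, -3.116, -0.006]
force: [0.4, -0.0, -2.7]
width: 0.0234
t 72.1 pos [ 450.1 -228.2  161.4] yaw 166.9 w 23.2mm F [-0.2 -0.8 -2.4] j6 -2.05
shift [0.04 0.04 0.14] turn [ 0.001 -0.001 -0.   ]
```

View pics/y2.png

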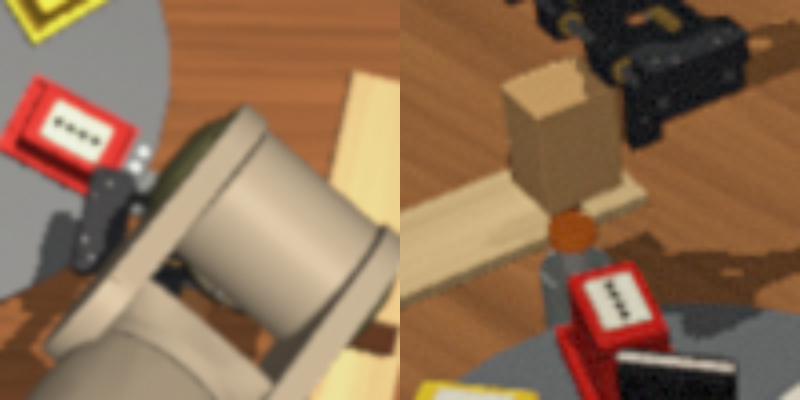

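```bash
python3 - <<'E'
from meas import *
s=viewer.get_image("scene")
p=np.array([.4501,-.2282]);a=np.radians(-13.1);u=np.array([np.cos(a),np.sin(a)]);v=np.array([-u[1],u[0]])
for z in(.1396,.2156):
    X=[[*(p+u*.047+u*i*.028+v*j*.023),z] for i,j in((0,0),(1,-1),(1,1),(-1,1),(-1,-1))]
    q=proj(s,X);print(z,np.round((q-[180,100])*4+[400,0],0).tolist())
q=proj(s,[[.4954,-.2383,.105]]);print((q-[180,100])*4+[400,0])
E
```

```text
0.1396 [[566.0, 180.0], [509.0, 178.0], [546.0, 214.0], [623.0, 182.0], [585.0, 147.0]]
0.2156 [[555.0, 78.0], [496.0, 76.0], [534.0, 112.0], [615.0, 80.0], [575.0, 45.0]]
[[571.83989997 223.40096082]]
```

```bash
python3 -m creep '[{"tx":0,"ty":0,"tz":1,"rx":0,"ry":0,"rz":0},{"tx":0,"ty":0,"tz":2,"rx":0,"ry":0,"rz":0},{"tx":0,"ty":0,"tz":3,"rx":0,"ry":0,"rz":0},{"tx":0,"ty":0,"tz":4,"rx":0,"ry":0,"rz":0},{"tx":0,"ty":0,"tz":5,"rx":0,"ry":0,"rz":0},{"tx":0,"ty":0,"tz":5.4,"rx":0,"ry":0,"rz":0},{"tx":0,"ty":0,"tz":5.4,"rx":0,"ry":0,"rz":0},{"tx":0,"ty":0,"tz":5.4,"rx":0,"ry":0,"rz":0},{"tx":0,"ty":0,"tz":5.4,"rx":0,"ry":0,"rz":0},{"tx":0,"ty":0,"tz":5.4,"rx":0,"ry":0,"rz":0}]';python3 -c "
from meas import *
d=snap('z')
s=cv2.imread('pics/z_scene.png')
cv2.imwrite('pics/z2.png',cv2.resize(s[100:200,180:280],(600,600)));print(env.sense()['wrist_torque'])";python3 go.py .4497 -.2277 .16 166.9
```

```text
t: 73.15
tcp_pos: [0.4493, -0.2278, 0.1084]
ee_rot: [-0.358, -3.12, 0.001]
force: [-9.3, 2.6, 14.3]
width: 0.023
[0.32745912 1.33481105 0.01776164]
t 73.2 pos [ 449.3 -227.8  108.4] yaw 166.9 w 23.2mm F [-9.8  1.9 13.6] j6 -2.05
shift [-0.04  0.01 -5.16] turn [-0.001 -0.001  0.   ]
```

View pics/z2.png

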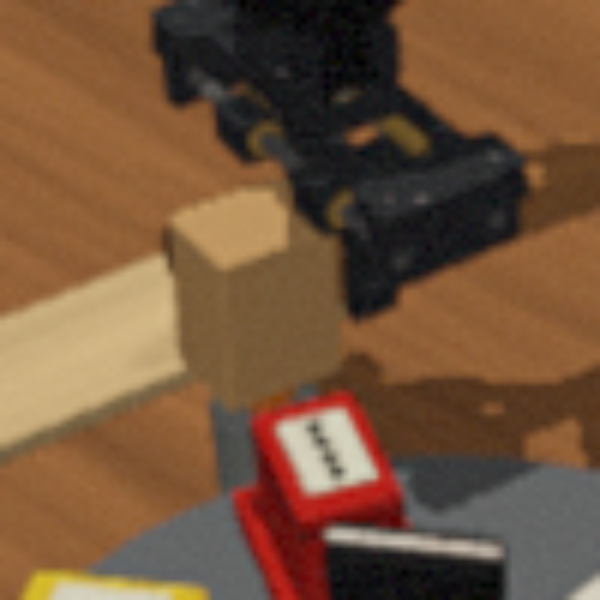

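```bash
python3 -m creep '[{"tx":0,"ty":0,"tz":0.1,"rx":0,"ry":0,"rz":0},{"tx":0,"ty":0,"tz":-1,"rx":0,"ry":0,"rz":0},{"tx":0,"ty":0,"tz":-3,"rx":0,"ry":0,"rz":0},{"tx":0,"ty":0,"tz":-6,"rx":0,"ry":0,"rz":0},{"tx":0,"ty":0,"tz":-9,"rx":0,"ry":0,"rz":0},{"tx":0,"ty":0,"tz":-10.5,"rx":0,"ry":0,"rz":0},{"tx":0,"ty":0,"tz":-10.5,"rx":0,"ry":0,"rz":0},{"tx":0,"ty":0,"tz":-10.5,"rx":0,"ry":0,"rz":0},{"tx":0,"ty":0,"tz":-10.5,"rx":0,"ry":0,"rz":0},{"tx":0,"ty":0,"tz":-10.5,"rx":0,"ry":0,"rz":0}]';python3 -c "
from meas import *
d=snap('A')
s=cv2.imread('pics/A_scene.png')
cv2.imwrite('pics/A2.png',cv2.resize(s[80:200,180:300],(600,600)))";python3 go.py .5042 -.3966 .212 166.9
```

```text
t: 74.25
tcp_pos: [0.4498, -0.2277, 0.2116]
ee_rot: [-0.358, -3.119, -0.002]
force: [0.8, 0.2, -2.4]
width: 0.0234
t 74.3 pos [ 449.9 -227.8  212. ] yaw 166.9 w 23.4mm F [-0.1  0.4 -3. ] j6 -2.05
shift [ -9.11 -15.22  -0.02] turn [ 0.001 -0.001  0.   ]
```

View pics/A2.png

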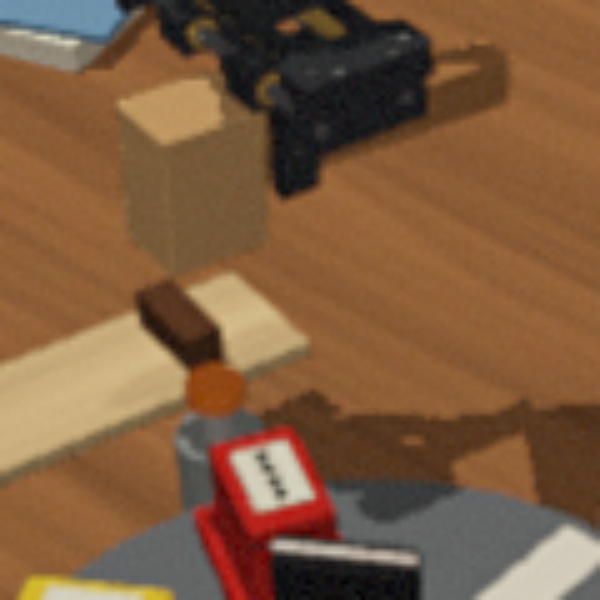

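```bash
python3 -m creep '[{"tx":-1.5,"ty":-2.5,"tz":0,"rx":0,"ry":0,"rz":0},{"tx":-3,"ty":-5,"tz":0,"rx":0,"ry":0,"rz":0},{"tx":-4.5,"ty":-7.5,"tz":0,"rx":0,"ry":0,"rz":0},{"tx":-6,"ty":-10,"tz":0,"rx":0,"ry":0,"rz":0},{"tx":-7.5,"ty":-12.5,"tz":0,"rx":0,"ry":0,"rz":0},{"tx":-9.1,"ty":-15.2,"tz":0,"rx":0,"ry":0,"rz":0},{"tx":-9.1,"ty":-15.2,"tz":3,"rx":0,"ry":0,"rz":0},{"tx":-9.1,"ty":-15.2,"tz":7,"rx":0,"ry":0,"rz":0},{"tx":-9.1,"ty":-15.2,"tz":11,"rx":0,"ry":0,"rz":0},{"tx":-9.1,"ty":-15.2,"tz":14,"rx":0,"ry":0,"rz":0}]';python3 -m creep '[{"tx":0,"ty":0,"tz":0,"rx":0,"ry":0,"rz":0},{"tx":0,"ty":0,"tz":0,"rx":0,"ry":0,"rz":0},{"tx":0,"ty":0,"tz":1,"rx":0,"ry":0,"rz":0},{"tx":0,"ty":0,"tz":1.5,"rx":0,"ry":0,"rz":0},{"tx":0,"ty":0,"tz":2,"rx":0,"ry":0,"rz":0},{"tx":0,"ty":0,"tz":2,"rx":0,"ry":0,"rz":0},{"tx":0,"ty":0,"tz":2,"rx":0,"ry":0,"rz":0},{"tx":0,"ty":0,"tz":2,"rx":0,"ry":0,"rz":0},{"tx":0,"ty":0,"tz":2,"rx":0,"ry":0,"rz":0},{"tx":0,"ty":0,"tz":2,"rx":0,"ry":0,"rz":0}]';python3 -c "
from meas import *
d=snap('B')
s=cv2.imread('pics/B_scene.png')
cv2.imwrite('pics/B2.png',cv2.resize(s[100:200,140:240],(600,600)))";python3 go.py .5042 -.3966 .0318 166.9
```

```text
t: 75.35
tcp_pos: [0.5036, -0.3959, 0.0697]
ee_rot: [-0.358, -3.119, -0.003]
force: [0.4, 0.5, -2.8]
width: 0.0233
t: 76.35
tcp_pos: [0.5043, -0.3966, 0.0529]
ee_rot: [0.358, 3.121, -0.0]
force: [-0.1, -0.7, -3.2]
width: 0.0231
t 76.5 pos [ 504.3 -396.6   52.8] yaw 166.9 w 23.3mm F [ 0.2 -0.3 -2.6] j6 -2.19
shift [ 0.01 -0.01  2.1 ] turn [-0.  0.  0.]
```

View pics/B2.png

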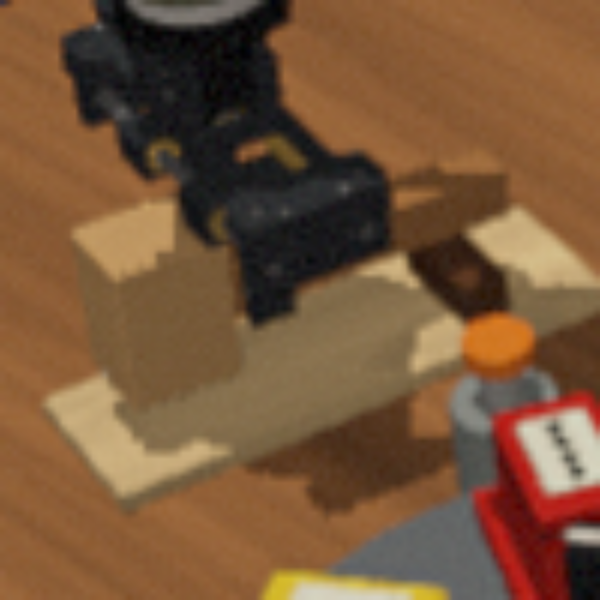

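```bash
python3 -m creep '[{"tx":0,"ty":0,"tz":0.5,"rx":0,"ry":0,"rz":0},{"tx":0,"ty":0,"tz":1,"rx":0,"ry":0,"rz":0},{"tx":0,"ty":0,"tz":1.4,"rx":0,"ry":0,"rz":0},{"tx":0,"ty":0,"tz":1.7,"rx":0,"ry":0,"rz":0},{"tx":0,"ty":0,"tz":1.9,"rx":0,"ry":0,"rz":0},{"tx":0,"ty":0,"tz":2.1,"rx":0,"ry":0,"rz":0},{"tx":0,"ty":0,"tz":2.1,"rx":0,"ry":0,"rz":0},{"tx":0,"ty":0,"tz":2.1,"rx":0,"ry":0,"rz":0},{"tx":0,"ty":0,"tz":2.1,"rx":0,"ry":0,"rz":0},{"tx":0,"ty":0,"tz":2.1,"rx":0,"ry":0,"rz":0}]';python3 go.py .5042 -.3966 .0318 166.9
```

```text
t: 77.45
tcp_pos: [0.5045, -0.3967, 0.032]
ee_rot: [0.358, 3.121, -0.001]
force: [3.2, -0.8, 2.3]
width: 0.0233
t 77.5 pos [ 504.5 -396.7   32. ] yaw 166.9 w 23.3mm F [ 3.2 -0.8  2.3] j6 -2.19
shift [ 0.03 -0.    0.02] turn [-0.     0.001  0.   ]
```

Light contact of about 5 N. I'll release and raise slowly.

```bash
python3 -m creep '[{"tx":0,"ty":0,"tz":0,"rx":0,"ry":0,"rz":0},{"tx":0,"ty":0,"tz":0,"rx":0,"ry":0,"rz":0},{"tx":0,"ty":0,"tz":0,"rx":0,"ry":0,"rz":0},{"tx":0,"ty":0,"tz":0,"rx":0,"ry":0,"rz":0},{"tx":0,"ty":0,"tz":0,"rx":0,"ry":0,"rz":0},{"tx":0,"ty":0,"tz":-1,"rx":0,"ry":0,"rz":0},{"tx":0,"ty":0,"tz":-3,"rx":0,"ry":0,"rz":0},{"tx":0,"ty":0,"tz":-6,"rx":0,"ry":0,"rz":0},{"tx":0,"ty":0,"tz":-10,"rx":0,"ry":0,"rz":0},{"tx":0,"ty":0,"tz":-15,"rx":0,"ry":0,"rz":0}]' 60 20;python3 -m creep '[{"tx":5,"ty":0,"tz":-6,"rx":0,"ry":0,"rz":0},{"tx":9,"ty":0,"tz":-10,"rx":0,"ry":0,"rz":0},{"tx":13,"ty":0,"tz":-10,"rx":0,"ry":0,"rz":0},{"tx":15,"ty":2,"tz":-10,"rx":0,"ry":0,"rz":0},{"tx":15,"ty":6,"tz":-10,"rx":0,"ry":0,"rz":0},{"tx":15,"ty":10,"tz":-10,"rx":0,"ry":0,"rz":0},{"tx":15,"ty":14,"tz":-10,"rx":0,"ry":0,"rz":0},{"tx":15,"ty":18,"tz":-10,"rx":0,"ry":0,"rz":0},{"tx":15,"ty":22,"tz":-10,"rx":0,"ry":0,"rz":0},{"tx":15,"ty":26,"tz":-10,"rx":0,"ry":0,"rz":0}]';python3 -m creep '[{"tx":0,"ty":4,"tz":0,"rx":0,"ry":0,"rz":0},{"tx":0,"ty":8,"tz":0,"rx":0,"ry":0,"rz":0},{"tx":0,"ty":12,"tz":0,"rx":0,"ry":0,"rz":0},{"tx":0,"ty":16,"tz":0,"rx":0,"ry":0,"rz":0},{"tx":0,"ty":20,"tz":0,"rx":0,"ry":0,"rz":0},{"tx":0,"ty":24,"tz":0,"rx":0,"ry":0,"rz":0},{"tx":0,"ty":28,"tz":0,"rx":0,"ry":0,"rz":0},{"tx":0,"ty":32,"tz":0,"rx":0,"ry":0,"rz":0},{"tx":0,"ty":32,"tz":0,"rx":0,"ry":0,"rz":0},{"tx":0,"ty":32,"tz":0,"rx":0,"ry":0,"rz":0}]';python3 -c "
from meas import *
d=snap('C')"
```

```text
t: 78.45
tcp_pos: [0.5037, -0.396, 0.1828]
ee_rot: [-0.358, -3.119, -0.003]
force: [0.1, -0.3, 0.3]
width: 0.053
t: 79.45
tcp_pos: [0.4169, -0.1076, 0.2826]
ee_rot: [0.358, 3.12, -0.001]
force: [1.0, 0.8, 0.2]
width: 0.0529
t: 80.45
tcp_pos: [0.4893, 0.2028, 0.2821]
ee_rot: [0.356, 3.121, -0.0]
force: [0.2, -1.3, -0.2]
width: 0.0526
```

View pics/C_scene.png

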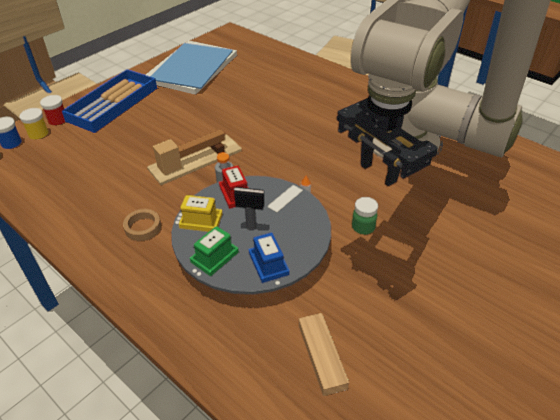

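View pics/C_top.png

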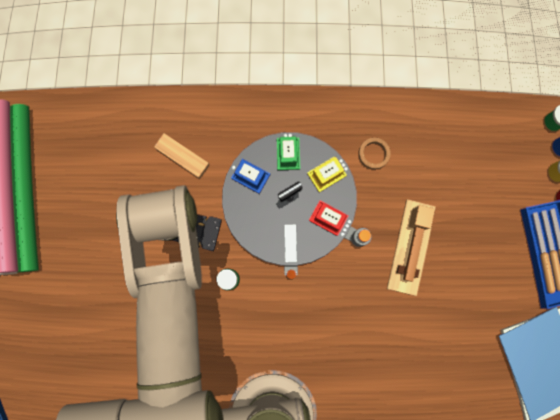

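```bash
python3 -c "
from meas import *
for n,b in(('top',(345,195,100,105)),('scene',(145,125,105,60)),('top2',(355,130,40,45)),('top3',(150,130,65,50)),('scene2',(345,190,40,50))):
    k='top' if 'top' in n else 'scene';x,y,w,h=b
    A=cv2.imread(f'pics/a_{k}.png')[y:y+h,x:x+w].astype(int);C=cv2.imread(f'pics/C_{k}.png')[y:y+h,x:x+w].astype(int)
    print(n,'px changed>40:',(abs(A-C).max(2)>40).sum())
run(roi=lambda n,x,y:(275<x<305 and 220<y<290) if n=='top' else (260<x<320 and 170<y<220))
t=cv2.imread('pics/a_top.png')[195:300,345:445];u=cv2.imread('pics/C_top.png')[195:300,345:445]
cv2.imwrite('pics/C2.png',np.hstack([cv2.resize(t,(390,410)),cv2.resize(u,(390,410))]))
"
```

```text
top px changed>40: 91
scene px changed>40: 342
top2 px changed>40: 0
top3 px changed>40: 0
scene2 px changed>40: 162
scene white (268, 185, 34, 27) 314.5 0.06 [474.6 -47.2 474.5 -47.2 100.6  30.6   1.9]
scene white (268, 185, 34, 27) 314.5 0.062 [476.3 -45.7 476.2 -45.8 100.3  30.5   1.9]
scene orange (302, 176, 9, 9) 39.0 0.062 [394.3 -48.  391.1 -49.2  31.1  20.2  40.8]
top white (284, 224, 13, 39) 440.5 0.06 [475.1 -44.9 474.3 -44.6 102.9  32.5   0.6]
top white (284, 224, 13, 39) 440.5 0.062 [475.  -44.9 474.2 -44.5 102.7  32.5   0.6]
top orange (287, 271, 9, 8) 41.0 0.062 [389.2 -47.4 389.4 -47.9  21.5  18.7 -89.4]
```

View pics/C2.png

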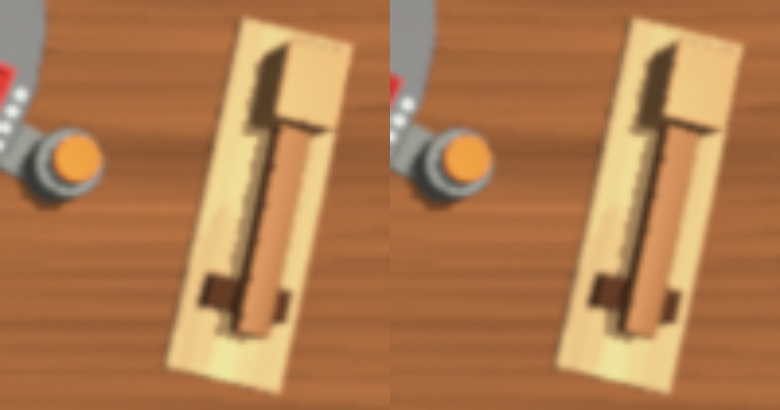

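```bash
python3 -c "
import cv2,numpy as np
t=cv2.imread('pics/a_scene.png');u=cv2.imread('pics/C_scene.png')
f=lambda i,x,y,w,h,W,H:cv2.resize(i[y:y+h,x:x+w],(W,H),interpolation=cv2.INTER_CUBIC)
a=np.hstack([f(i,145,125,105,60,395,226) for i in(t,u)]);b=np.hstack([f(i,335,185,60,60,395,340) for i in(t,u)])
cv2.imwrite('pics/D.png',np.vstack([a,b]))"
```

```text
(no output)
```

View pics/D.png

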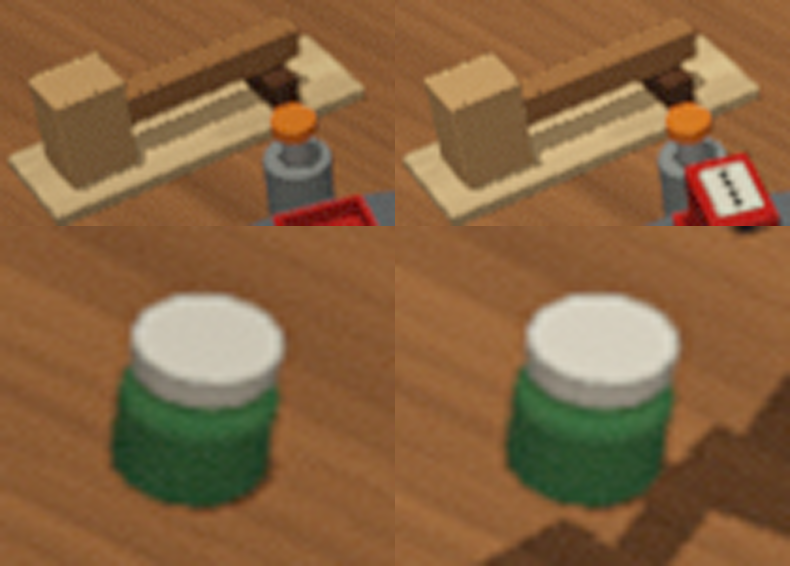

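```bash
python3 -c "
from plant import env
print(env.job_done())"
```

```text
the job is handed in; nothing more can be done
None
```

The job is done and handed in, at about 80 s of the 210 s allowed. All four boxes were on the bench, and they went in as blue (bay 1), green (bay 2), yellow (bay 3) and red (bay 4). For each, I clicked the carousel until its bay was at the post. The red box was knocked about 5 cm aside during the run. I noticed before touching it, measured it again and picked it up from its new place.

**Last checks:**
- **Boxes and carousel:** all four boxes stand upright in their bays. The white stripe is at the post. Its angle reads 0.6° in the top picture and 1.9° in the scene picture, against about 2° for the gate.
- **Pin:** the mallet pressed it with about 16 N, against about 9 N needed at the bottom. The mallet face was nominally a little below the fully-down height. I judged "fully down" from those two figures, because the mallet hid the pin from view. There was also about 10 N of sideways force during the press. Afterwards the pin was back up at its starting position in the picture.
- **Mallet:** it tilted about 2° in the grip during the strike. It is back on its rest, level, and within about a pixel of where it lay before in the top picture (roughly 2–3 mm).
- **Other objects:** the tape roll and offcut look the same as at the start. The jar has not moved; the only change near it is the arm's shadow.

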